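Return the finger roll to its marked tray with tongs

TASK

Pick up the sprung serving tongs and use them to take the long finger roll off the wire cooling rack, without touching the bread with the gripper itself. Set the roll down gently, flat and lengthwise, inside the tray whose front label shows the oblong mark (not the round one), let go of it, then lay the tongs back down flat on the bare worktop. Leave the round bun and the other things where they are.

Things in the scene. Friction and masses are not known exactly. Their poses are not given: they have to be found in the camera images.
- tongs: Sprung steel serving tongs, 236 mm long, 96 mm wide over the open jaws, 22 mm tall, 0.11 kg, lying flat. Origin: midway between the two black grip pads, at the underside. x points along the tongs to the jaws, z up; pivot end at x = -100 mm, jaw tips at x = +136 mm. The pads (52 mm long, 22 mm tall, centred at x = 0) are squeezed from the sides, along y; 54 mm over their outsides when relaxed.
- tongs_grip (a point): Midway between the grip pads, 11 mm above the tongs' underside. Width over the pads: 54 mm relaxed, about 42 mm with the roll held, 35 mm at the stop. The spring pushes back with about 1.1 N per mm of width taken off, so a light squeeze, to about 49 mm, holds the tongs with the jaws still open.
- tongs_jaws (a point): Midway between the two jaw plates, 103 mm ahead of the tongs' origin and 11 mm above their underside. Jaw plates: 52 mm long, 22 mm tall, 4 mm thick; free gap between them about 76 mm relaxed, about 65 mm when the pads are squeezed to 49 mm, 48 mm (parallel) when closed on the roll.
- tongs_left (a joint): Hinge of the left arm of the tongs, rad: 0 relaxed (open), grows as it is squeezed inwards; about 0.08 with the roll held, stop at 0.125. Both arms move alike.
- tongs_right (a joint): Hinge of the right arm of the tongs, as tongs_left.
- roll: Oblong crusty finger roll, 110 mm long (its x), 48 mm wide (y), 44 mm high, 0.07 kg, rigid, with flat vertical flanks and underside. Origin at the centre of its underside. Lies on the wire cooling rack at the start.
- rack: Fixed wire cooling rack, 170 x 130 mm (x, y); its wires' top is 18 mm above the worktop. Origin at the centre, on the worktop. Between rack and trays, behind, stands a tall cool box whose front comes to about 0.63 m ahead of the robot: draw the tongs back when swinging past.
- oblong_tray: Fixed shallow pale wooden tray, 160 mm (its x) by 110 mm (y) outside, 10 mm high rim, 6 mm walls, with a 70 mm wide label tab in front (-x side, out to x = -119 mm, 10 mm high) that bears a raised dark oblong. Empty; belongs to the finger roll. Origin at the centre, on the worktop.
- oblong_tray_in (a point): Centre of the oblong tray's inner floor, 6 mm above the worktop; axes as the tray.
- round_tray: The same kind of fixed tray, its label with a raised dark disc; holds the round bun. Origin at the centre, on the worktop. The two trays may be either way round.
- bun: Round bun, 78 mm across, 44 mm high, in the round-marked tray; stays there. Origin at the centre of its underside.
- honey_jar: Glass jar with dark lid, 65 x 65 x 86 mm, bystander. Origin under its centre.
- lime: Lime, 52 x 45 x 45 mm, bystander. Origin under its centre.
- salt_shaker: Salt shaker, 44 mm across, 90 mm high, bystander. Origin under its centre.
- grey_cup: Plain grey cup, 74 mm across, 98 mm high, bystander. Origin under its centre.
- small_tin: Small tin, 57 mm across, 72 mm high, bystander. Origin under its centre.
- peeler: White peeler, 170 x 25 x 18 mm, lying at the left, bystander. Origin under its centre.
Not all that is in view belongs to the job. What is shaped like the rack but yellow is not meant.

How it is judged:
On the way, in this order (a step that is already met when the one before it is completed fails the run):
1. the roll is gripped in the squeezed tongs and lifted clear, more than 20 mm above the rack (height (world z) of roll above 0.038 m and contact force between tongs and roll above 1 N and value of joint each of tongs_left, tongs_right above 0.05 rad), for 0.3 s.
2. the roll lies in the oblong-marked tray, let go by the tongs (x of roll in the frame of oblong_tray_in between -0.024 and 0.024 m and y of roll in the frame of oblong_tray_in between -0.028 and 0.028 m and z of roll in the frame of oblong_tray_in between -0.006 and 0.008 m and angle between roll's own z axis and vertical below 0.12 rad and angle between the x axis of roll and the x axis of oblong_tray, either way round below 0.4 rad and contact force between tongs and roll below 0.05 N and linear speed of roll below 0.02 m/s), for 0.3 s.
At the end, for the whole second after the job is handed in: The roll rests flat (within 0.12 rad) inside the oblong-marked tray, lengthwise within 0.4 rad, its centre within 24 mm along and 28 mm across of the tray's centre; the tongs lie flat and at rest on the bare worktop, touching neither bread, trays nor rack (all of step 2 and height (world z) of tongs between -0.006 and 0.006 m and angle between tongs's own z axis and vertical below 0.06 rad and linear speed of tongs below 0.02 m/s and contact force between tongs and oblong_tray below 0.05 N and contact force between tongs and round_tray below 0.05 N and contact force between tongs and rack below 0.05 N).
It fails at once if the gripper or arm touches the roll or the bun (contact force between any of the fingers, the arm and roll above 0.3 N or contact force between any of the fingers, the arm and bun above 0.3 N).
It fails at once if the roll is dropped: it falls free, touching nothing, at more than 0.5 m/s (contact force between roll and anything else below 0.01 N and linear speed of roll above 0.5 m/s).
It fails at once if the bun is moved by more than 20 mm, or another bystander by more than 30 mm (distance of bun from where it was at the start of the episode above 0.02 m or distance of any of honey_jar, lime, salt_shaker, grey_cup, small_tin, peeler from where it was at the start of the episode above 0.03 m).
It also fails if it takes over 61 s, if anything falls off the work surface, if the arm or the gripper's body presses on something with over 40 N, if the wrist force passes 120 N, or if a joint passes its speed limit or range.

ROBOT

A 6-joint arm with a two-finger parallel gripper is mounted at the origin on a cart in front of the work surface, level with it; the furniture and walls round the work are solid. World frame = base frame: x ahead of the robot, y to its left, z up, the work surface at z = 0. Lengths are in m, angles in rad, forces in N, time in s.
With the tool pointing down it reaches from about 0.375 to 0.975 m from the base axis. Payload 3.8 kg.
Tool frame: the origin (TCP) lies at the very end of the fingers, on their centre line; the grasp point (between the pads) lies behind it (bot.tcp_to_grasp is the y of the grasp point in the tool frame, in m); y points along the fingers, z is the direction in which the jaws open and shut, and the axes are right-handed (so a half turn about y gives the same grasp; the last joint's range is limited). The gripper opens to 85 mm and grips with 20 to 120 N. Pads are 22 mm wide; open, the fingers measure 114 mm over their backs; the gripper's body (76 mm by 85 mm) begins 54 mm behind the grasp point. The pads swing forward as they close: fully open they stand 13 mm farther back than shut.
Start: joints at [-1.177, 0.264, 1.604, -0, 1.274, -0.037], TCP at [0.282, -0.613, 0.231] pointing down, gripper open.
Joint ranges: [-2.63, 2.63], [-0.94, 2.18], [0.31, 2.57], [-1.31, 4.45], [0, 2.66], [-2.55, 2.55]. Speed limits (rad/s): [2.57, 2.57, 3.14, 3.14, 3.14, 3.14].

INTERFACE

Orientations are given as a rotation vector (axis times angle).
In Python, from workcell import bot, optics, workorder gives the robot as it stands.
- The arm moves only by the shell command python3 -m handwheel 'ROWS' [FORCE]. ROWS is JSON, a list of rows, each a list of 7 numbers: the shift along the tool's x, y, z in m, then the turn, a rotation vector about the tool's x, y, z in rad, then the opening, from 0 (shut) to 1 (fully open). A call has 1 to 8 rows; each row shifts and turns the commanded pose from where the row before left it, along the tool's axes as they then stand; what a row does not reach is not made up. A row lasts 1/8 s, in which the tool goes at most 62.5 mm and 10.7 degrees, less where a joint would pass 70% of its speed; a pose out of reach is approached as far as the arm can. A call with a gripper value outside its range is refused whole. The fingers move at their own pace and stop on an object; FORCE is the grip in N (left out, the last holds). Time passes only in rows, so rows that do not move let the fingers close. It gives the time, the measured TCP pose, the force and the opening at its end, in the units of the state.
- bot.read_state(): the state, without advancing time (a new reading comes with each control period).
- optics.read_camera(name): name is "scene" or "top"; returns a dict with "image" (400x640x3 uint8, red, green, blue), "z_map" (400x640 float32, m along the optical axis (not along the pixel's ray), 0 where there is no reading), "mtx" (3x3 intrinsics, pixels), "dist" ([k1, k2, p1, p2, k3] as OpenCV has them; the pictures are not rectified), "world_from_camera" (4x4, takes a point from camera to world coordinates). Camera axes: x right, y down, z forward; pixel columns grow to the right and rows downward; lengths in m; the calibration is good to about 2 mm. A picture is of the moment at which its call begins.
- workorder.finish_job(): hands the job in, once; it reports no verdict.
The state is a dict: "time": time; "q": joint angles; "joint_vel": joint speeds; "joint_torque": joint torques, N m; "tool_pos": TCP position; "tcp_rot": TCP orientation; "wrist_force": force on the tool from outside, world axes, zero at the start; "torque": the same for the moment, N m; "width": opening from 0.0 (shut) to 1.0 (fully open).
Only numpy, scipy, OpenCV 4.12 (cv2) and the standard library are available. Lean on these libraries where they do the work, as an engineer would, in place of code of your own. Each camera call takes 0.05 s, during which the arm holds its last target.

## Working session

There is one attempt and no reset: what is moved stays moved. The work goes in short steps, Python scripts to look and compute and a shell command to move; the robot and the scene stay as the last step left them, time stands still between calls to the robot, and variables do not carry over. Pictures are saved under pics/ and viewed, and the job is handed in when it is done.

```bash
ls -la; mkdir -p pics
cat > h.py <<'E'
import numpy as np, cv2
from workcell import bot, optics, workorder
def cam(n):
    c=optics.read_camera(n); return c
def save(c,name): cv2.imwrite('pics/'+name,cv2.cvtColor(c['image'],cv2.COLOR_RGB2BGR))
def ray(c,uv):
    uv=np.array(uv,float).reshape(-1,1,2)
    n=cv2.undistortPoints(uv,np.array(c['mtx']),np.array(c['dist'])).reshape(-1,2)
    d=np.c_[n,np.ones(len(n))]
    T=np.array(c['world_from_camera']); return T[:3,3], d@T[:3,:3].T
def onplane(c,uv,z):
    o,d=ray(c,uv); t=(z-o[2])/d[:,2]; return o+d*t[:,None]
def cloud(c):
    z=c['z_map']; h,w=z.shape
    u,v=np.meshgrid(np.arange(w),np.arange(h))
    o,d=ray(c,np.stack([u,v],-1).reshape(-1,2))
    return (o+d*z.reshape(-1,1)).reshape(h,w,3)
E
python3 - <<'E'
from h import *
s=bot.read_state(); print(s); print(bot.tcp_to_grasp)
for n in('scene','top'):
    c=cam(n); save(c,n+'0.png'); print(n,c['mtx'],c['dist'],c['world_from_camera'])
E
```

```text
total 12
drwxr-xr-x  3 agent agent 4096 Dec  7 15:04 .
drwxr-xr-x 23 root  root  4096 Dec  7 15:04 ..
drwxr-xr-x  2 agent agent 4096 Dec  7 15:04 pics
{'time': 0.0, 'q': array([-1.17691105e+00,  2.64781194e-01,  1.60540836e+00,  2.01437802e-05,
        1.27366661e+00, -3.69102536e-02]), 'joint_vel': array([-0.00054277,  0.00080344, -0.00066155, -0.00076276, -0.00033021,
       -0.00188982]), 'joint_torque': array([ 1.58180297e-03, -5.15100503e+01, -3.67314148e+01,  1.05843901e-04,
        1.29702155e-02, -5.96687073e-06]), 'tool_pos': array([ 0.28159073, -0.61264731,  0.22992456]), 'tcp_rot': array([-0.43434356,  1.98570577, -1.98117612]), 'wrist_force': array([-0.1214998 ,  0.32423793, -0.19090402]), 'torque': array([-0.01492124, -0.00758209, -0.06492937]), 'width': 0.9983195523414491}
-0.0187
scene [[441.24573878   0.         314.47032945]
 [  0.         441.24573878 200.05989726]
 [  0.           0.           1.        ]] [0.02847673 0.         0.         0.         0.        ] [[ 0.89222362 -0.29439479  0.34244519 -0.06412946]
 [-0.45118481 -0.54884752  0.70370354 -0.94627175]
 [-0.01921646 -0.78236699 -0.62252118  1.04302282]
 [ 0.          0.          0.          1.        ]]
top [[517.84380979   0.         317.36548103]
 [  0.         517.84380979 194.16179374]
 [  0.           0.           1.        ]] [-0.07246337  0.          0.          0.          0.        ] [[-0.00979539 -0.98826246  0.15245115  0.20051363]
 [-0.99980719  0.01227425  0.01532741  0.17992558]
 [-0.01701873 -0.15227162 -0.98819215  1.76362722]
 [ 0.          0.          0.          1.        ]]
```

View pics/scene0.png

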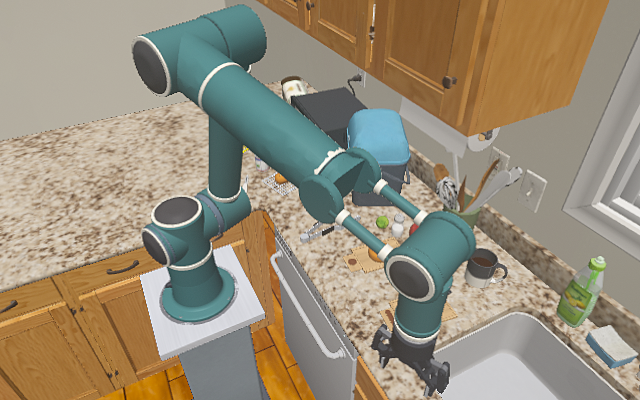

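View pics/top0.png

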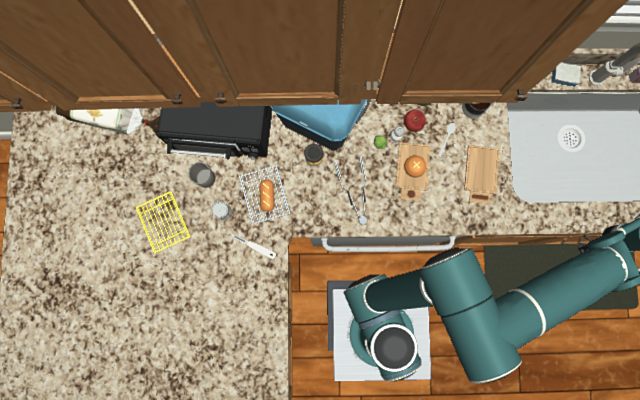

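The top view shows the roll at about (266,195) on the white rack, the tongs at about (352,190), two trays near (412,170) and (481,172), and the yellow decoy rack at (163,222). I'll enlarge it.

Run:
```python
from h import *
c=cam('top'); b=cv2.cvtColor(c['image'],cv2.COLOR_RGB2BGR)
cv2.imwrite('pics/t1.png',cv2.resize(b[100:240,225:385],None,fx=4.9,fy=4.2,interpolation=cv2.INTER_CUBIC))
cv2.imwrite('pics/t2.png',cv2.resize(b[100:220,365:525],None,fx=5,fy=5,interpolation=cv2.INTER_CUBIC))
c=cam('scene'); b=cv2.cvtColor(c['image'],cv2.COLOR_RGB2BGR)
cv2.imwrite('pics/s1.png',cv2.resize(b[140:340,220:486],None,fx=3,fy=3,interpolation=cv2.INTER_CUBIC))
```

```text
(no output)
```

View pics/t1.png

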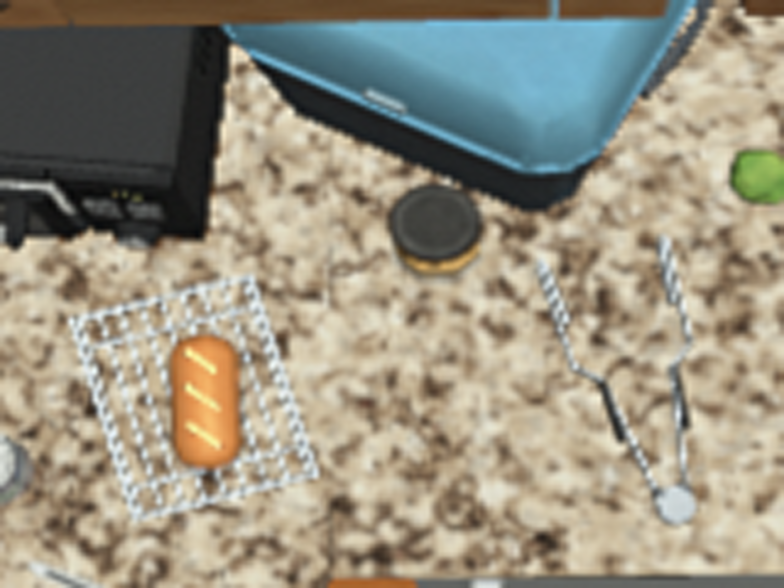

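View pics/t2.png

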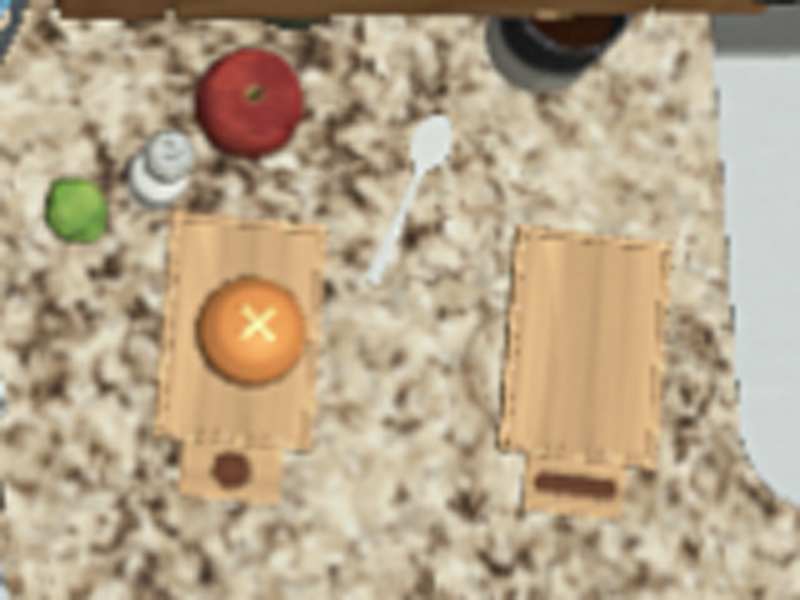

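View pics/s1.png

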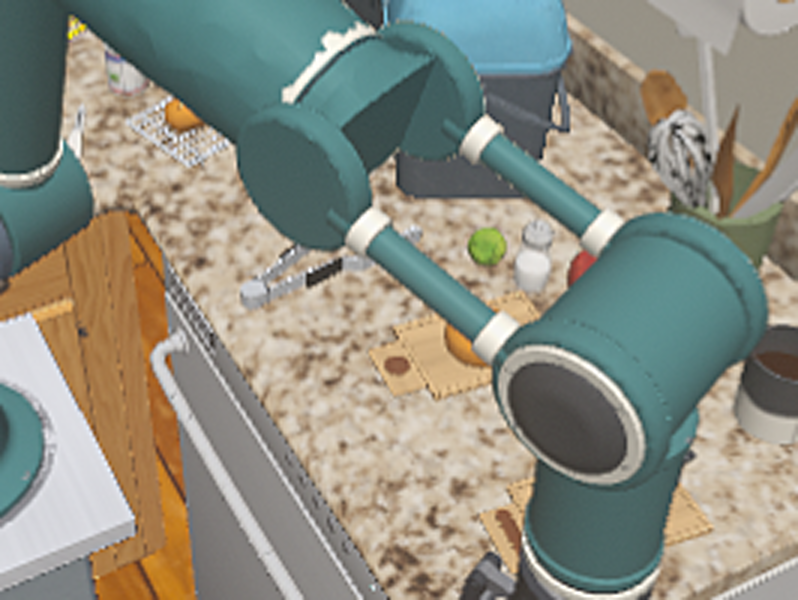

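Candidates:
- **Bread:** finger roll at top (266,195), against the round bun at (416,166). I choose the roll.
- **Tongs:** at (352,190), against the spoon at (447,137) and the peeler at (255,247).
- **Rack:** white at (266,195), against the yellow one at (163,222).
- **Trays:** the oblong mark is on the right tray (481,172), label at (480,197). The round mark is on the left one (412,194).

The close crops confirm these. Next I'll measure.

```bash
cat > m.py <<'E'
from h import *
def rect(c,mask,z,roi):
    m=np.zeros(mask.shape,np.uint8); x0,y0,x1,y1=roi; m[y0:y1,x0:x1]=mask[y0:y1,x0:x1]
    k,l,st,ce=cv2.connectedComponentsWithStats(m)
    return [(st[i][4],ce[i],l==i) for i in range(1,k) if st[i][4]>4]
def prect(c,m,z):
    v,u=np.nonzero(m); P=onplane(c,np.c_[u,v],z)[:,:2].astype(np.float32)
    return cv2.minAreaRect(P)
E
python3 - <<'E'
from m import *
c=cam('top'); im=c['image']; hsv=cv2.cvtColor(im,cv2.COLOR_RGB2HSV); C=cloud(c)
# roll
roll=((hsv[...,0]<22)&(hsv[...,1]>130)&(hsv[...,2]>110)).astype(np.uint8)
for a,ce,m in rect(c,roll,.06,(240,165,290,225)):
    print('roll',a,ce,np.percentile(C[m][:,2],[5,50,95]),prect(c,m,.06))
for a,ce,m in rect(c,roll,.04,(395,145,430,185)):
    if a>50: print('bun',a,ce,np.percentile(C[m][:,2],[5,50,95]),onplane(c,ce,.04))
# tongs by depth height
H=C[...,2]
t=((H>.008)&(H<.05)).astype(np.uint8)
for a,ce,m in rect(c,t,0,(325,140,375,228)):
    print('tong depth',a,ce,np.median(C[m],0))
dark=(im.max(2)<60).astype(np.uint8)
for a,ce,m in rect(c,dark,0,(340,175,372,215)): print('dark',a,ce,onplane(c,ce,.022),np.median(C[m],0))
print('table',np.median(H[170:200,305:325]))
# white disc
disc=((hsv[...,1]<30)&(hsv[...,2]>150)).astype(np.uint8)
for a,ce,m in rect(c,disc,0,(352,210,375,228)): print('disc',a,ce,onplane(c,ce,.015),np.median(C[m],0))
# trays via label brown
br=((hsv[...,0]<15)&(hsv[...,2]<130)&(hsv[...,1]>90)).astype(np.uint8)
for r in [(400,188,425,200),(465,188,495,205)]:
  for a,ce,m in rect(c,br,0,r): print('mark',a,ce,onplane(c,ce,.01))
for nm,pts,z in [('oblT',[(520,225),(668,242),(654,468),(502,447)],.01),('rndT',[(176,212),(326,228),(312,450),(155,433)],.01)]:
    uv=[(365+x/5-.4,100+y/5-.4) for x,y in pts]; P=onplane(c,uv,z)[:,:2]; print(nm,P.round(3).tolist(),P.mean(0),np.linalg.norm(np.diff(P,axis=0),axis=1))
pts=[(255,280),(318,473),(137,520),(70,320)]
uv=[(225+x/4.9-.4,100+y/4.2-.4) for x,y in pts]; P=onplane(c,uv,.018)[:,:2]; print('rack',P.round(3).tolist(),P.mean(0),np.linalg.norm(np.diff(P,axis=0),axis=1))
np.save('H.npy',C)
E
```

```text
roll 352 [266.51420455 195.26420455] [0.04656341 0.05772842 0.0664249 ] ((0.46123984456062317, 0.37603288888931274), (0.1048160269856453, 0.043637264519929886), 0.40745434165000916)
bun 338 [414.73372781 165.90532544] [0.02724501 0.0419939  0.05244529] [[ 0.55938234 -0.12490675  0.04      ]]
tong depth 5 [374. 142.] [0.64696439 0.01023937 0.0301091 ]
tong depth 30 [332.  147.7] [0.62949249 0.15674702 0.02722311]
tong depth 275 [358.96       195.78545455] [0.4569365  0.05579024 0.02000747]
tong depth 46 [337.08695652 168.82608696] [0.55850871 0.13854887 0.01999599]
dark 5 [350.4 201. ] [[0.44432629 0.09504786 0.022     ]] [0.44588747 0.09587576 0.01954911]
table 0.00033428759499087857
disc 9 [357. 213.] [[0.40389348 0.07309894 0.015     ]] [0.40354712 0.07328087 0.0166604 ]
disc 60 [362.53333333 219.58333333] [[0.38121605 0.05482451 0.015     ]] [0.38071864 0.0550613  0.02252704]
mark 36 [410.66666667 193.44444444] [[ 0.46956716 -0.11248436  0.01      ]]
mark 49 [479.53061224 196.51020408] [[ 0.45598891 -0.34917527  0.01      ]]
oblT [[0.639, -0.322], [0.626, -0.425], [0.467, -0.405], [0.483, -0.3]] [ 0.55370716 -0.36301484] [0.1043016  0.16056869 0.10581273]
rndT [[0.651, -0.082], [0.639, -0.186], [0.482, -0.169], [0.495, -0.062]] [ 0.56681392 -0.124526  ] [0.10489695 0.15718961 0.10828008]
rack [[0.569, 0.346], [0.409, 0.302], [0.372, 0.428], [0.537, 0.477]] [0.47177537 0.38835259] [0.16589076 0.13092469 0.17215699]
```

Run:
```python
from m import *
c=cam('top'); C=cloud(c); im=c['image']; hsv=cv2.cvtColor(im,cv2.COLOR_RGB2HSV)
uv=[(225+x/4.9-.4,100+y/4.2-.4) for x,y in [(540,265),(664,240),(575,372),(686,358),(676,504),(601,383),(624,440),(674,368),(684,425)]]
P=onplane(c,uv,.022)[:,:2]
for n,p in zip(['Ltip','Rtip','Lbend','Rbend','disc','Lp1','Lp2','Rp1','Rp2'],P): print(n,p.round(4))
print('tip dist',np.linalg.norm(P[0]-P[1]),'disc-tipmid',np.linalg.norm(P[4]-(P[0]+P[1])/2))
a=(P[0]+P[1])/2-P[4]; print('yaw',np.degrees(np.arctan2(a[1],a[0])))
H=C[...,2]
# silhouette mask of tongs: combined depth
m=np.zeros(H.shape,bool); m[150:227,328:376]=True
m&=(H>.012)&(H<.03)
q=C[m][:,:2]; rel=q-P[4]
for yaw in np.radians(np.arange(2,30,3)):
    pass
a=a/np.linalg.norm(a); n=np.array([-a[1],a[0]])
s=rel@a;t=rel@n
for lo in np.arange(-.02,.24,.02):
    k=(s>=lo)&(s<lo+.02)
    if k.any(): print(round(lo,3),k.sum(),t[k].min().round(4),t[k].max().round(4), 'inner',t[k][t[k]>0].min().round(4) if (t[k]>0).any() else None, t[k][t[k]<0].max().round(4) if (t[k]<0).any() else None)
# cool box front nearest x, obstacles heights
B=C[(H>.1)]
B=B[(B[:,0]<.75)&(B[:,0]>.4)&(B[:,1]<.5)&(B[:,1]>-.45)]
for y in np.arange(-.4,.5,.05):
    k=(B[:,1]>=y)&(B[:,1]<y+.05)
    if k.any(): i=B[k][:,0].argmin(); print('box',round(y,2),B[k][i].round(3), B[k][:,2].max().round(2))
K=C[(H>.03)&(H<.3)]; 
for nm,r in [('tin/jar',(300,140,328,168)),('toaster',(160,100,272,162)),('cup',(185,158,218,190)),('salt?',(210,198,232,222))]:
    S=C[r[1]:r[3],r[0]:r[2]].reshape(-1,3); S=S[S[:,2]>.04]; print(nm,S.min(0).round(3),S.max(0).round(3))
```

```text
Ltip [0.5778 0.146 ]
Rtip [0.5976 0.0586]
Lbend [0.4888 0.123 ]
Rbend [0.4994 0.0456]
disc [0.3804 0.0552]
Lp1 [0.4795 0.1051]
Lp2 [0.4328 0.09  ]
Rp1 [0.4912 0.0541]
Rp2 [0.4445 0.0482]
tip dist 0.08956224630114552 disc-tipmid 0.2125422341013349
yaw 12.790100781628626
-0.02 31 -0.0122 0.0132 inner 0.0009 -0.0003
0.0 36 -0.0129 0.0133 inner 0.0002 -0.0003
0.02 14 -0.0148 0.0163 inner 0.0112 -0.0102
0.04 15 -0.0318 0.0256 inner 0.0143 -0.0147
0.06 30 -0.0262 0.0263 inner 0.0095 -0.0163
0.08 30 -0.0278 0.047 inner 0.0194 -0.0195
0.1 23 -0.0353 0.0357 inner 0.0112 -0.0239
0.12 14 -0.0444 0.0695 inner 0.0378 -0.0357
0.14 15 -0.0451 0.044 inner 0.0403 -0.0355
0.16 31 -0.0464 0.046 inner 0.037 -0.0214
0.18 30 -0.0479 0.0757 inner 0.0362 -0.0374
0.2 24 -0.0773 0.0475 inner 0.0386 -0.0393
box -0.4 [ 0.741 -0.365  0.103] 0.1
box -0.35 [ 0.739 -0.345  0.101] 0.1
box -0.3 [ 0.583 -0.265  0.66 ] 1.04
box -0.25 [ 0.607 -0.246  0.724] 1.04
box -0.2 [ 0.609 -0.19   0.565] 1.02
box -0.15 [ 0.609 -0.149  0.601] 1.02
box -0.1 [ 0.609 -0.082  0.559] 1.02
box -0.05 [ 0.609 -0.046  0.611] 1.03
box -0.0 [0.608 0.034 0.848] 1.04
box 0.05 [0.608 0.1   0.663] 1.04
box 0.1 [0.606 0.145 0.209] 1.04
box 0.15 [0.606 0.151 0.21 ] 1.03
box 0.2 [0.608 0.223 0.58 ] 1.03
box 0.25 [0.608 0.264 0.575] 1.03
box 0.3 [0.608 0.312 0.555] 1.03
box 0.35 [0.599 0.39  0.134] 1.05
box 0.4 [0.586 0.422 0.65 ] 1.05
box 0.45 [0.564 0.488 0.164] 1.06
tin/jar [0.201 0.172 0.04 ] [0.652 0.249 1.764]
toaster [0.201 0.18  0.04 ] [0.771 0.714 1.764]
cup [0.496 0.559 0.04 ] [0.57  0.636 0.104]
salt? [0.201 0.18  0.041] [0.441 0.56  1.764]
```

```bash
cat > g.py <<'E'
from h import *
from scipy.spatial.transform import Rotation as R
def to(p,yaw):
    """shift (tool axes now) and turn about tool y to bring TCP to p, tool z along tongs-y for tongs yaw [deg]"""
    s=bot.read_state(); M=R.from_rotvec(s['tcp_rot']).as_matrix()
    d=np.array(p)-s['tool_pos']
    print('t',s['time'],'pos',s['tool_pos'].round(4),'w',round(s['width'],4),'F',s['wrist_force'].round(2),'q',s['q'].round(2))
    print('tilt deg',np.degrees(np.arccos(-M[2,1])).round(2))
    print('world d',d.round(4),' tool shift',(M.T@d).round(4),'jaw yaw',np.degrees(np.arctan2(-M[0,2],M[1,2])).round(2))
    for f in (0,180):
        y=np.radians(yaw+f); z=np.array([-np.sin(y),np.cos(y),0]); Y=np.array([0,0,-1.]); X=np.cross(Y,z)
        T=np.c_[X,Y,z]; rv=R.from_matrix(M.T@T).as_rotvec(); print('turn',f,rv.round(4),'shift after turn',(T.T@d).round(4))
E
python3 -c "
from g import *
to([.461,.074,.12],12.8)
print(R.from_rotvec(bot.read_state()['tcp_rot']).as_matrix().round(3))"
```

```text
t 0.3 pos [ 0.2818 -0.6131  0.2308] w 1.0017 F [ 0.98 -0.43 -0.26] q [-1.18  0.26  1.6  -0.    1.27 -0.04]
tilt deg 0.05
world d [ 0.1792  0.6871 -0.1108]  tool shift [-0.4498  0.1113 -0.5493] jaw yaw -155.32
turn 0 [ 1.0000e-04 -2.9342e+00 -1.3000e-03] shift after turn [0.327  0.1108 0.6303]
turn 180 [9.000e-04 2.074e-01 1.000e-04] shift after turn [-0.327   0.1108 -0.6303]
[[-0.909 -0.     0.418]
 [-0.418  0.001 -0.909]
 [-0.    -1.    -0.001]]
```

```bash
python3 -m handwheel '[[-0.032,0,-0.039,0,0,0,1],[-0.032,0,-0.039,0,0,0,1],[-0.032,0,-0.039,0,0,0,1],[-0.032,0,-0.039,0,0,0,1],[-0.032,0,-0.039,0,0,0,1],[-0.032,0,-0.039,0,0,0,1],[-0.032,0,-0.039,0,0,0,1],[-0.032,0,-0.039,0,0,0,1]]'
python3 -m handwheel '[[-0.032,0,-0.039,0,0,0,1],[-0.032,0,-0.039,0,0,0,1],[-0.032,0,-0.039,0,0,0,1],[-0.032,0,-0.039,0,0,0,1],[-0.032,0,-0.039,0,0,0,1],[-0.032,0,-0.039,0,0,0,1],[0,0,0,0,-0.17,0,1],[0,0,0,0,-0.17,0,1]]'
python3 -c "
from g import *
to([.461,.074,.15],12.8)"
```

```text
time: 1.3
tool_pos: [0.3844, -0.2214, 0.2315]
tcp_rot: [-0.433, 1.983, -1.984]
wrist_force: [1.7, 0.7, 0.4]
width: 1.002
time: 2.3
tool_pos: [0.4609, 0.0709, 0.2313]
tcp_rot: [-0.724, 1.764, -1.764]
wrist_force: [0.4, 0.9, 0.6]
width: 1.0
t 2.3 pos [0.4609 0.0709 0.2313] w 0.9998 F [0.41 0.94 0.56] q [ 0.1  -0.14  2.03 -0.    1.25  0.89]
tilt deg 0.0
world d [ 0.0001  0.0031 -0.0813]  tool shift [-0.0022  0.0813 -0.0022] jaw yaw -135.39
turn 0 [ 1.0000e-04 -2.5864e+00  0.0000e+00] shift after turn [0.0008 0.0813 0.003 ]
turn 180 [-0.000e+00  5.552e-01  1.000e-04] shift after turn [-0.0008  0.0813 -0.003 ]
```

```bash
python3 -m handwheel '[[0,0,0,0,-0.1724,0,1],[0,0,0,0,-0.1724,0,1],[0,0,0,0,-0.1724,0,1],[0,0,0,0,-0.1724,0,1],[0,0,0,0,-0.1724,0,1],[0,0,0,0,-0.1724,0,1],[0,0,0,0,-0.1724,0,1],[0,0,0,0,-0.1724,0,1]]'
python3 -m handwheel '[[0,0,0,0,-0.1724,0,1],[0,0,0,0,-0.1724,0,1],[0,0,0,0,-0.1724,0,1],[0,0,0,0,-0.1724,0,1],[0,0,0,0,-0.1724,0,1],[0,0,0,0,-0.1724,0,1],[0,0,0,0,-0.1724,0,1],[0,0,0,0,0,0,1]]'
python3 - <<'E'
from g import *
to([.461,.074,.15],12.8)
c=cam('scene'); save(c,'s2.png'); b=cv2.cvtColor(c['image'],cv2.COLOR_RGB2BGR)
cv2.imwrite('pics/s2c.png',cv2.resize(b[140:320,230:470],None,fx=3.3,fy=3.3,interpolation=cv2.INTER_CUBIC))
E
```

```text
time: 3.3
tool_pos: [0.4609, 0.0699, 0.2314]
tcp_rot: [-1.431, 0.768, -0.769]
wrist_force: [0.8, 0.8, -1.2]
width: 1.004
time: 4.3
tool_pos: [0.4609, 0.0699, 0.2314]
tcp_rot: [-1.564, -0.168, 0.167]
wrist_force: [-0.1, -0.0, -0.4]
width: 1.001
t 4.3 pos [0.4609 0.0699 0.2314] w 1.0008 F [-0.1  -0.03 -0.43] q [ 0.1  -0.14  2.03  0.    1.25 -1.69]
tilt deg 0.01
world d [ 0.0001  0.0041 -0.0814]  tool shift [0.001  0.0814 0.004 ] jaw yaw 12.22
turn 0 [-0.     -0.01    0.0002] shift after turn [0.001  0.0814 0.004 ]
turn 180 [-3.0000e-04  3.1315e+00 -0.0000e+00] shift after turn [-0.001   0.0814 -0.004 ]
```

View pics/s2c.png

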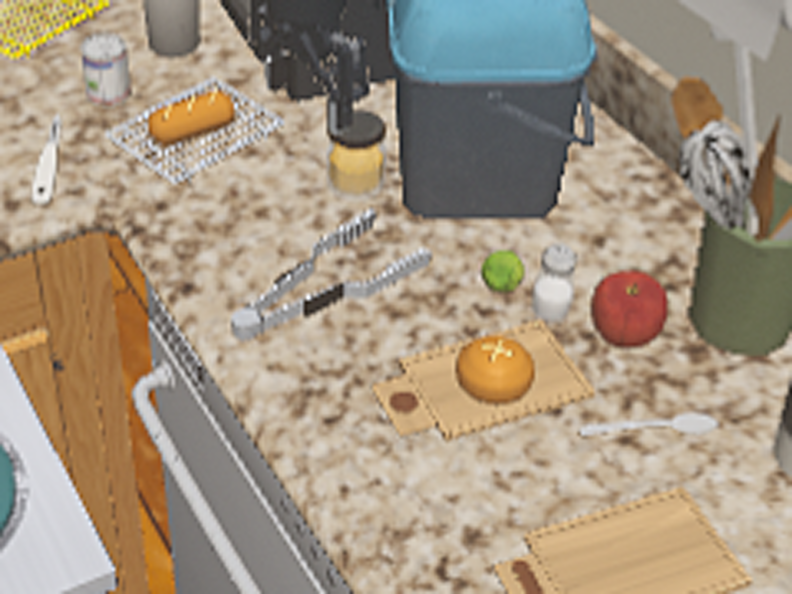

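The scene view is now clear: roll at about (288,175), tongs disc at (305,238), tips at (344,206) and (360,218). I'll cross-check the measurements from this second view.

Run:
```python
from m import *
c=cam('scene'); im=c['image']; hsv=cv2.cvtColor(im,cv2.COLOR_RGB2HSV); C=cloud(c)
f=lambda x,y:(230+x/3.3-.35,140+y/3.3-.35)
pts=dict(disc=(247,318),Rtip=(430,252),Ltip=(377,214),Rp_a=(304,296),Rp_b=(343,286),Lp=(287,273))
P={k:onplane(c,[f(*v)],.022)[0][:2] for k,v in pts.items()}
for k in P: print(k,P[k].round(4))
a=(P['Rtip']+P['Ltip'])/2-P['disc']; print('yaw',np.degrees(np.arctan2(a[1],a[0])),np.linalg.norm(a), 'tipmid',(P['Rtip']+P['Ltip'])/2)
H=C[...,2]; X=C.reshape(-1,3)
# tongs points from depth
k=(X[:,2]>.008)&(X[:,2]<.03)&(X[:,0]>.36)&(X[:,0]<.61)&(X[:,1]>.02)&(X[:,1]<.16)
ax=np.array([np.cos(np.radians(12.8)),np.sin(np.radians(12.8))]); n=np.array([-ax[1],ax[0]])
Q=X[k]; s=(Q[:,:2]-[.461,.074])@ax; t=(Q[:,:2]-[.461,.074])@n
print('n',k.sum(),'s range',np.percentile(s,[0,1,99,100]).round(4),'z99',np.percentile(Q[:,2],99))
for lo in np.arange(-.1,.14,.02):
    q=(s>=lo)&(s<lo+.02)
    if q.any(): print(round(lo,2),q.sum(),np.percentile(t[q],[0,3,97,100]).round(4))
dark=(im.max(2)<70)
d=np.zeros(H.shape,bool); d[215:240,305:340]=1
q=C[d&dark&(H>.005)&(H<.03)]; print('dark pad pts',len(q),q.min(0).round(4),q.max(0).round(4))
# roll
r=(X[:,2]>.03)&(X[:,2]<.08)&(abs(X[:,0]-.461)<.08)&(abs(X[:,1]-.376)<.05)
Q=X[r]; print('roll',len(Q),Q[:,0].min(),Q[:,0].max(),Q[:,1].min(),Q[:,1].max(),np.percentile(Q[:,2],99))
np.save('roll.npy',Q); print(cv2.minAreaRect(Q[:,:2].astype(np.float32)))
# top depth
T=np.load('H.npy').reshape(-1,3); r=(T[:,2]>.03)&(T[:,2]<.08)&(abs(T[:,0]-.461)<.08)&(abs(T[:,1]-.376)<.05); Q=T[r]
print('roll top',len(Q),cv2.minAreaRect(Q[:,:2].astype(np.float32)),Q.min(0),Q.max(0))
```

```text
disc [0.38 0.05]
Rtip [0.5987 0.0507]
Ltip [0.5808 0.1336]
Rp_a [0.4468 0.0521]
Rp_b [0.49   0.0467]
Lp [0.4476 0.0926]
yaw 11.367222196490635 0.2139317957014779 tipmid [0.5897054  0.09214713]
n 385 s range [-0.0999 -0.0975  0.1301  0.1339] z99 0.02342026050209749
-0.1 42 [-0.0168 -0.0154  0.009   0.0102]
-0.08 33 [-0.0173 -0.0167  0.0115  0.012 ]
-0.06 24 [-0.0225 -0.02    0.0143  0.0146]
-0.04 34 [-0.0286 -0.0274  0.0215  0.0221]
-0.02 37 [-0.0329 -0.0306  0.0238  0.0242]
0.0 35 [-0.0334 -0.0324  0.0246  0.0248]
0.02 29 [-0.0475 -0.047   0.0284  0.0284]
0.04 23 [-0.0476 -0.0476  0.0408  0.0414]
0.06 29 [-0.0512 -0.0503  0.0411  0.0416]
0.08 43 [-0.0513 -0.05    0.041   0.0412]
0.1 33 [-0.05   -0.05    0.0427  0.0459]
0.12 23 [-0.0528 -0.0523  0.0427  0.0438]
dark pad pts 46 [0.4428 0.0382 0.0053] [0.4905 0.0937 0.0221]
roll 279 0.4102279831674517 0.51590944178821 0.3448357563708858 0.3974411092150817 0.06384036030776319
((0.4630723297595978, 0.3696053922176361), (0.10527205467224121, 0.04970841854810715), 5.30703067779541)
roll top 427 ((0.4633837938308716, 0.37767094373703003), (0.10666919499635696, 0.048064909875392914), 3.0384387969970703) [0.41028624 0.35182687 0.03427544] [0.51638648 0.40347956 0.07527338]
```

```bash
python3 -m handwheel '[[0,0.04,0.002,0,0,0,1],[0.001,0.04,0,0,0,0,1],[0,0.04,0,0,0,0,1],[0,0.04,0,0,0,0,1],[0,0.03,0,0,0,0,1],[0,0.02,0,0,0,0,1],[0,0.01,0,0,0,0,1],[0,0,0,0,0,0,1]]'
python3 - <<'E'
from g import *
to([.4615,.072,.003],12.2)
c=cam('scene'); b=cv2.cvtColor(c['image'],cv2.COLOR_RGB2BGR)
cv2.imwrite('pics/s3c.png',cv2.resize(b[180:270,260:390],None,fx=6,fy=6,interpolation=cv2.INTER_CUBIC))
E
```

```text
time: 5.4
tool_pos: [0.4611, 0.072, 0.0109]
tcp_rot: [-1.564, -0.167, 0.169]
wrist_force: [0.4, 0.8, -0.4]
width: 0.999
t 5.4 pos [0.4611 0.072  0.0109] w 0.9986 F [ 0.41  0.82 -0.39] q [ 0.1   0.13  2.22 -0.    0.79 -1.68]
tilt deg 0.07
world d [ 0.0004 -0.     -0.0079]  tool shift [ 0.0004  0.0079 -0.0001] jaw yaw 12.27
turn 0 [-0.0001  0.0013 -0.0012] shift after turn [ 0.0004  0.0079 -0.0001]
turn 180 [-1.9000e-03 -3.1403e+00  2.0000e-04] shift after turn [-0.0004  0.0079  0.0001]
```

View pics/s3c.png

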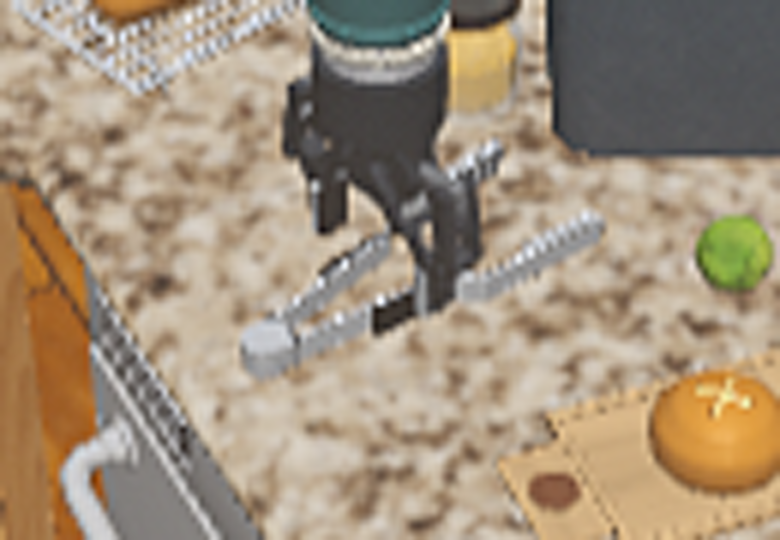

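```bash
python3 -m handwheel '[[-0.002,0.008,0,0,0,0,1],[0,0,0,0,0,0,0.8],[0,0,0,0,0,0,0.65],[0,0,0,0,0,0,0.62],[0,0,0,0,0,0,0.6],[0,0,0,0,0,0,0.6],[0,0,0,0,0,0,0.6]]' 30
python3 - <<'E'
from g import *
to([.4615,.072,.003],12.2)
c=cam('scene'); b=cv2.cvtColor(c['image'],cv2.COLOR_RGB2BGR)
cv2.imwrite('pics/s4c.png',cv2.resize(b[180:270,260:390],None,fx=6,fy=6,interpolation=cv2.INTER_CUBIC))
E
```

```text
time: 6.32
tool_pos: [0.46, 0.0717, 0.0038]
tcp_rot: [-1.564, -0.17, 0.168]
wrist_force: [-1.4, 0.2, 5.6]
width: 0.596
t 6.325 pos [0.46   0.0717 0.0038] w 0.596 F [-1.38  0.25  5.59] q [ 0.1   0.14  2.23  0.    0.77 -1.68]
tilt deg 0.04
world d [ 0.0015  0.0003 -0.0008]  tool shift [ 0.0015  0.0008 -0.    ] jaw yaw 12.33
turn 0 [0.0001 0.0022 0.0008] shift after turn [ 0.0015  0.0008 -0.    ]
turn 180 [ 1.2000e-03 -3.1394e+00 -1.0000e-04] shift after turn [-0.0015  0.0008  0.    ]
```

View pics/s4c.png

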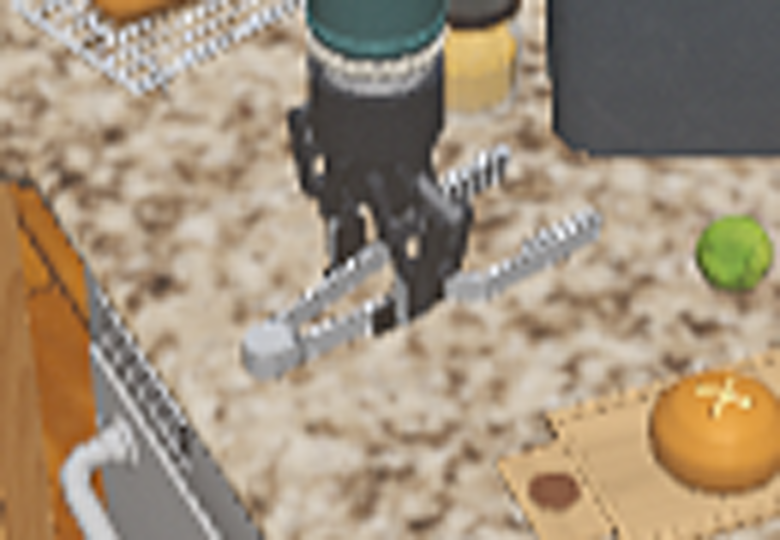

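```bash
python3 -m handwheel '[[0,0,0,0,0,0,0.575],[0,0,0,0,0,0,0.575],[0,-0.002,0,0,0,0,0.575],[0,-0.008,0,0,0,0,0.575],[0,-0.02,0,0,0,0,0.575],[0,-0.03,0,0,0,0,0.575],[0,-0.02,0,0,0,0,0.575],[0,0,0,0,0,0,0.575]]'
cat > v.py <<'E'
from g import *
import sys
c=cam('scene'); b=cv2.cvtColor(c['image'],cv2.COLOR_RGB2BGR)
x0,y0,x1,y1=map(int,sys.argv[2:6]); f=min(780/(x1-x0),580/(y1-y0))
cv2.imwrite('pics/'+sys.argv[1]+'.png',cv2.resize(b[y0:y1,x0:x1],None,fx=f,fy=f,interpolation=cv2.INTER_CUBIC)); print(f)
if len(sys.argv)>6:
    c=cam('top'); b=cv2.cvtColor(c['image'],cv2.COLOR_RGB2BGR)
    x0,y0,x1,y1=map(int,sys.argv[6:10]); f=min(780/(x1-x0),580/(y1-y0))
    cv2.imwrite('pics/'+sys.argv[1]+'t.png',cv2.resize(b[y0:y1,x0:x1],None,fx=f,fy=f,interpolation=cv2.INTER_CUBIC)); print(f)
to([.4615,.072,.003],12.2)
E
python3 v.py s5 250 150 390 270 230 100 400 230
```

```text
time: 7.38
tool_pos: [0.4612, 0.0718, 0.0851]
tcp_rot: [-1.564, -0.172, 0.166]
wrist_force: [-0.1, 0.2, -2.2]
width: 0.578
4.833333333333333
4.461538461538462
t 7.475 pos [0.4591 0.0716 0.0829] w 0.5783 F [-0.39  0.87 -1.61] q [ 0.1   0.01  2.19 -0.    0.94 -1.68]
tilt deg 0.02
world d [ 0.0024  0.0004 -0.0799]  tool shift [ 0.0024  0.0799 -0.0001] jaw yaw 12.33
turn 0 [-0.      0.0023 -0.0003] shift after turn [ 0.0024  0.0799 -0.0001]
turn 180 [-5.0000e-04 -3.1393e+00  0.0000e+00] shift after turn [-0.0024  0.0799  0.0001]
```

View pics/s5.png

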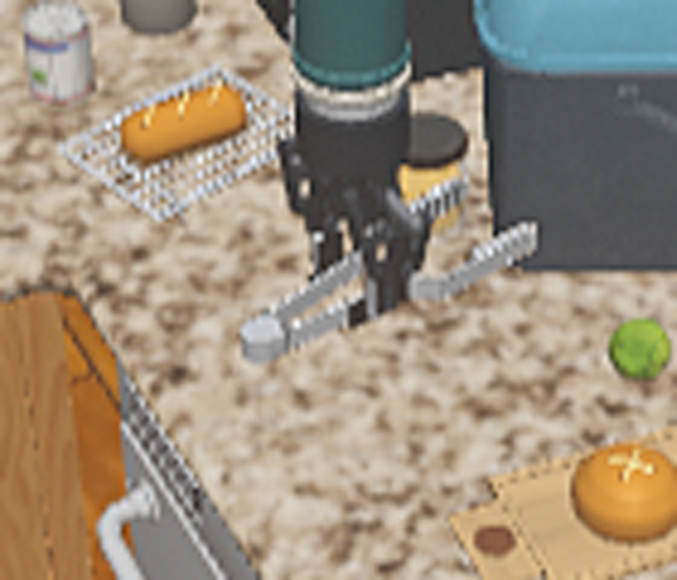

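View pics/s5t.png

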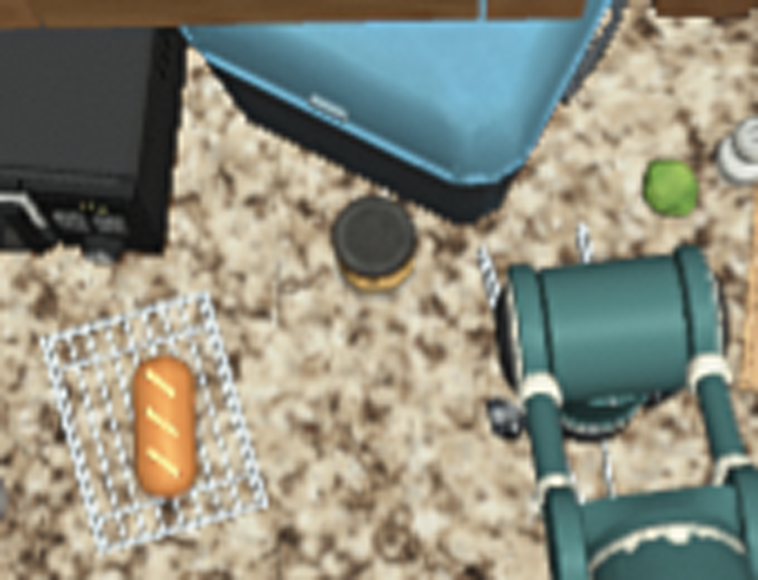

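```bash
cat > tg.py <<'E'
from g import *
def tongs(n='scene'):
    c=cam(n); X=cloud(c).reshape(-1,3); s=bot.read_state(); M=R.from_rotvec(s['tcp_rot']).as_matrix()
    Q=(X-s['tool_pos'])@np.c_[M[:,0],M[:,2],-M[:,1]]   # s along tongs x, t along tongs y, up
    k=(Q[:,0]>-.12)&(Q[:,0]<.16)&(abs(Q[:,1])<.06)&(Q[:,2]>-.03)&(Q[:,2]<.04)
    Q=Q[k]; print('n',len(Q),'s',Q[:,0].min().round(4),Q[:,0].max().round(4))
    for lo in np.arange(-.12,.16,.02):
        q=Q[(Q[:,0]>=lo)&(Q[:,0]<lo+.02)]
        if len(q): print(round(lo,2),len(q),'t',np.percentile(q[:,1],[2,98]).round(4),'z',np.percentile(q[:,2],[2,95]).round(4))
if __name__=='__main__': tongs()
E
python3 tg.py
```

```text
n 589 s -0.0988 0.1388
-0.1 55 t [-0.0164  0.0058] z [-0.0031  0.0201]
-0.08 48 t [-0.0179  0.0093] z [-0.0056  0.0181]
-0.06 43 t [-0.0189  0.0131] z [-0.003   0.0159]
-0.04 57 t [-0.0278  0.0191] z [-0.0076  0.0163]
-0.02 108 t [-0.0406  0.0311] z [-0.0038  0.0362]
0.0 57 t [-0.0404  0.0286] z [-0.0031  0.0358]
0.02 34 t [-0.0373  0.0199] z [-0.0048  0.0144]
0.04 31 t [-0.0433  0.035 ] z [-0.0017  0.0163]
0.06 19 t [-0.0437 -0.0392] z [-0.0035  0.0171]
0.08 45 t [-0.0453  0.0393] z [-0.0033  0.0177]
0.1 51 t [-0.0453  0.0385] z [-0.0033  0.017 ]
0.12 41 t [-0.0442  0.0364] z [-0.0019  0.0169]
```

Run:
```python
from m import *
for n,roi in (('top',(240,165,290,225)),('scene',(265,160,310,190))):
    c=cam(n); hsv=cv2.cvtColor(c['image'],cv2.COLOR_RGB2HSV); C=cloud(c)
    m=((hsv[...,0]<25)&(hsv[...,1]>90)&(hsv[...,2]>90)&(C[...,2]>.03)).astype(np.uint8)
    a,ce,mm=max(rect(c,m,0,roi),key=lambda r:r[0])
    P=C[mm]; 
    w,V=np.linalg.eigh(np.cov(P[:,:2].T)); v=V[:,1]*np.sign(V[0,1]); print(n,a,P.mean(0).round(4),'pca yaw',np.degrees(np.arctan2(v[1],v[0])).round(2))
    # edge lines: per x-slice min and max y
    xs=np.arange(.42,.51,.006); lo=[];hi=[]
    for x in xs:
        q=P[abs(P[:,0]-x)<.004]; lo.append(q[:,1].min()); hi.append(q[:,1].max())
    for nm,e in(('lo',lo),('hi',hi)): k=np.polyfit(xs-.463,e,1); print(nm,np.degrees(np.arctan(k[0])).round(2),k[1].round(4))
    print('x',np.percentile(P[:,0],[1,99]),'zmax',np.percentile(P[:,2],98))
```

```text
top 397 [0.461  0.3755 0.0649] pca yaw 17.24
lo 1.69 0.3557
hi 1.61 0.3996
x [0.41261053 0.51500092] zmax 0.06686583992427159
scene 277 [0.4595 0.3644 0.0498] pca yaw -0.17
lo 1.66 0.3494
hi -2.83 0.3905
x [0.41166188 0.51097306] zmax 0.062204931184188315
```

```bash
python3 -m handwheel '[[0,-0.037,0,0,0.09,0,0.575],[0,-0.037,0,0,0.09,0,0.575],[-0.016,0,0.02,0,0,0,0.575],[-0.016,0,0.035,0,0,0,0.575],[-0.016,0,0.045,0,0,0,0.575],[-0.016,0,0.045,0,0,0,0.575],[-0.016,0,0.045,0,0,0,0.575],[-0.008,0,0.045,0,0,0,0.575]]'
python3 -m handwheel '[[-0.006,0,0.035,0,0,0,0.575],[-0.002,0,0.024,0,0,0,0.575],[0,0,0.010,0,0,0,0.575],[0,0,0,0,0,0,0.575]]'
python3 - <<'E'
from tg import *
to([.355,.373,.16],1.7); tongs()
E
python3 v.py s6 230 100 370 220 230 100 400 230
```

```text
time: 8.62
tool_pos: [0.3618, 0.3042, 0.1561]
tcp_rot: [-1.572, -0.027, 0.029]
wrist_force: [0.1, -0.3, -0.8]
width: 0.576
time: 9.12
tool_pos: [0.3526, 0.3718, 0.1565]
tcp_rot: [-1.572, -0.028, 0.029]
wrist_force: [0.3, -0.6, -1.3]
width: 0.578
t 9.125 pos [0.3526 0.3718 0.1565] w 0.5783 F [ 0.33 -0.56 -1.35] q [ 0.76  0.02  2.03 -0.    1.1  -0.84]
tilt deg 0.1
world d [0.0024 0.0012 0.0035]  tool shift [ 0.0024 -0.0035  0.0011] jaw yaw 2.07
turn 0 [ 0.0013  0.0064 -0.001 ] shift after turn [ 0.0024 -0.0035  0.0011]
turn 180 [-1.6000e-03 -3.1352e+00 -2.0000e-03] shift after turn [-0.0024 -0.0035 -0.0011]
n 608 s -0.098 0.142
-0.1 44 t [-0.0186  0.009 ] z [-0.0059  0.0174]
-0.08 43 t [-0.0192  0.0099] z [-0.0044  0.0169]
-0.06 47 t [-0.0193  0.0143] z [-0.0043  0.0152]
-0.04 50 t [-0.0254  0.0153] z [-0.0042  0.0152]
-0.02 100 t [-0.0408  0.0292] z [-0.005   0.0369]
0.0 41 t [-0.0398  0.0269] z [-0.0065  0.0294]
0.02 30 t [-0.0379 -0.0212] z [-0.0041  0.0158]
0.04 42 t [-0.0471  0.0381] z [-0.0056  0.0143]
0.06 48 t [-0.0461  0.0415] z [-0.0064  0.0156]
0.08 62 t [-0.0467  0.0369] z [-0.0066  0.0183]
0.1 56 t [-0.0462  0.0381] z [-0.0045  0.0158]
0.12 43 t [-0.0473  0.04  ] z [-0.0044  0.0157]
0.14 2 t [-0.0313  0.0392] z [0.0009 0.0061]
4.833333333333333
4.461538461538462
t 9.275 pos [0.3529 0.371  0.1569] w 0.5779 F [-0.04 -0.68 -1.64] q [ 0.76  0.02  2.03 -0.    1.1  -0.84]
tilt deg 0.07
world d [ 0.1086 -0.299  -0.1539]  tool shift [ 0.0983  0.1541 -0.3024] jaw yaw 1.97
turn 0 [ 0.0009 -0.1786 -0.0007] shift after turn [ 0.0429  0.1539 -0.3151]
turn 180 [1.000e-03 2.963e+00 1.400e-03] shift after turn [-0.0429  0.1539  0.3151]
```

View pics/s6.png

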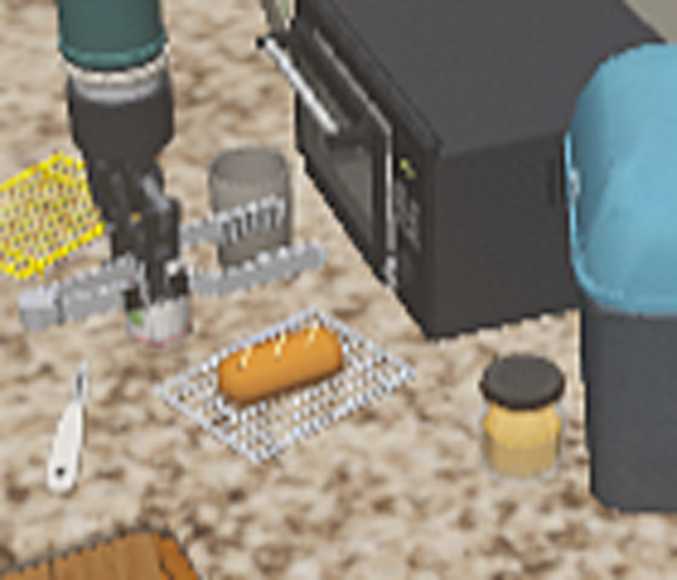

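View pics/s6t.png

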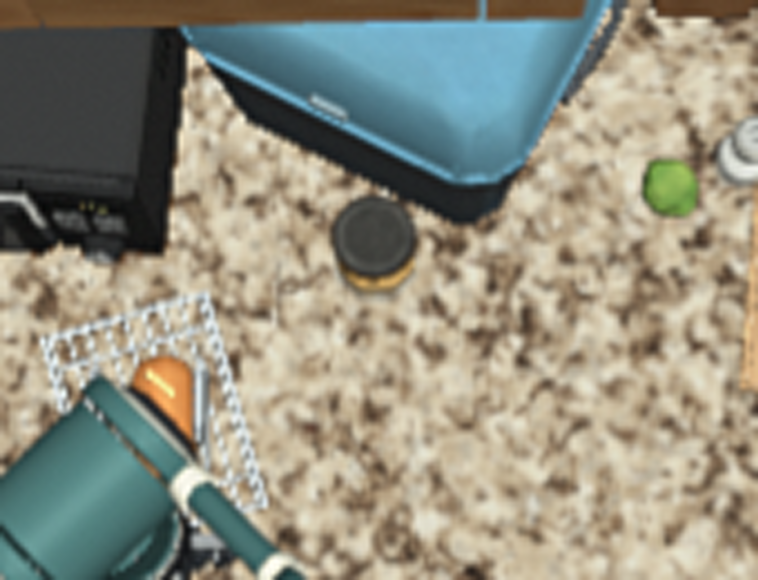

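```bash
python3 -m handwheel '[[0.002,0.02,0.0025,0,0,0,0.575],[0,0.03,0,0,0.005,0,0.575],[0,0.02,0,0,0,0,0.575],[0,0.01,0,0,0,0,0.575],[0,0,0,0,0,0,0.575]]'
python3 v.py s7 250 130 340 210 230 150 310 230
```

```text
time: 9.9
tool_pos: [0.3546, 0.3738, 0.0768]
tcp_rot: [-1.572, -0.022, 0.024]
wrist_force: [0.6, -0.2, -1.1]
width: 0.574
7.25
7.25
t 10.0 pos [0.3554 0.3749 0.0781] w 0.5734 F [-0.38  0.6  -0.97] q [ 0.76  0.11  2.09 -0.    0.94 -0.84]
tilt deg 0.08
world d [ 0.1061 -0.3029 -0.0751]  tool shift [ 0.0969  0.075  -0.306 ] jaw yaw 1.71
turn 0 [-0.0009 -0.1831  0.0012] shift after turn [ 0.0396  0.0751 -0.3185]
turn 180 [-1.7000e-03  2.9585e+00 -1.3000e-03] shift after turn [-0.0396  0.0751  0.3185]
```

View pics/s7.png

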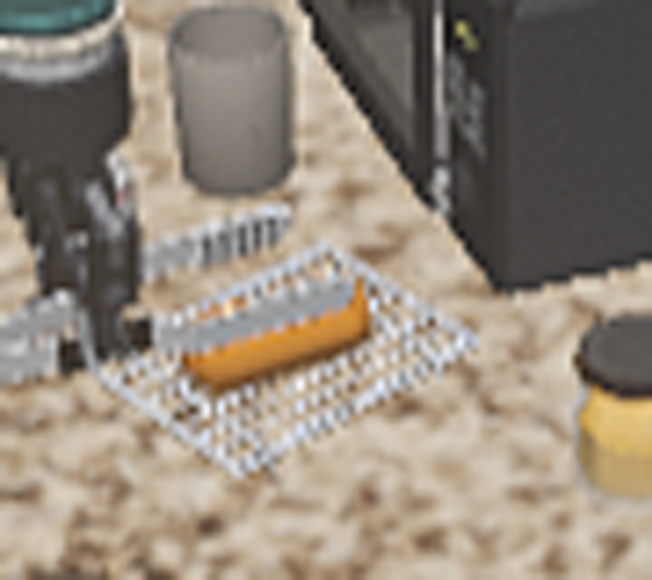

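View pics/s7t.png

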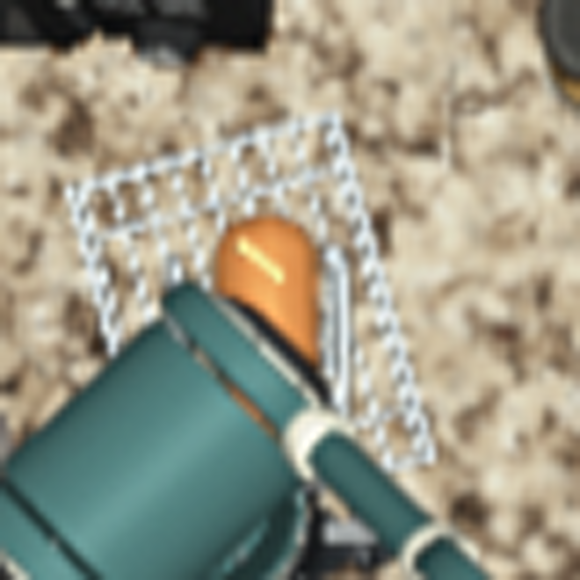

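Run:
```python
from g import *
for n in ('top','scene'):
    c=cam(n); C=cloud(c); hsv=cv2.cvtColor(c['image'],cv2.COLOR_RGB2HSV); X=C.reshape(-1,3)
    org=((hsv[...,0]<25)&(hsv[...,1]>90)&(hsv[...,2]>80)).reshape(-1)
    grey=(hsv[...,1]<50).reshape(-1)
    box=(X[:,0]>.44)&(X[:,0]<.51)&(X[:,1]>.31)&(X[:,1]<.44)
    r=box&org&(X[:,2]>.03); j=box&grey&(X[:,2]>.066)&(X[:,2]<.1)
    print(n,'roll y',np.percentile(X[r][:,1],[1,99]).round(4),'z',np.percentile(X[r][:,2],[5,99]).round(4))
    for side in (1,-1):
        q=X[j&((X[:,1]-.3775)*side>0)]
        if len(q): print(' jaw',side,len(q),q.mean(0).round(4),q.min(0).round(4),q.max(0).round(4))
    rr=X[r]
    for x in (.45,.47,.49,.505):
        q=rr[abs(rr[:,0]-x)<.006]; 
        if len(q): print(x,q[:,1].min().round(4),q[:,1].max().round(4))
```

```text
top roll y [0.3555 0.4003] z [0.0442 0.0717]
 jaw 1 17 [0.4766 0.4161 0.0911] [0.4498 0.4083 0.0713] [0.4917 0.4203 0.098 ]
 jaw -1 43 [0.465  0.3411 0.0924] [0.4405 0.3372 0.0843] [0.4952 0.345  0.0998]
0.45 0.3554 0.3644
0.47 0.3555 0.3873
0.49 0.3559 0.4034
0.505 0.3564 0.399
scene roll y [0.3344 0.364 ] z [0.0327 0.0755]
 jaw 1 59 [0.4645 0.4108 0.0862] [0.4403 0.4021 0.075 ] [0.4946 0.4247 0.0959]
 jaw -1 64 [0.4661 0.3378 0.0864] [0.4417 0.3302 0.0729] [0.4954 0.346  0.0965]
0.45 0.3315 0.364
0.47 0.3345 0.362
0.49 0.3481 0.3625
0.505 0.3531 0.3698
```

```bash
python3 -m handwheel '[[0,0.01,-0.001,0,0,0,0.575],[0,0.015,0,0,0,0,0.575],[0,0.012,0,0,0,0,0.575],[0,0.007,0,0,0,0,0.575],[0,0,0,0,0,0,0.575]]'
python3 v.py s8 250 130 340 210 230 150 310 230
```

```text
time: 10.72
tool_pos: [0.3542, 0.373, 0.0322]
tcp_rot: [-1.572, -0.023, 0.025]
wrist_force: [-0.3, -0.0, 0.0]
width: 0.573
7.25
7.25
t 10.825 pos [0.355  0.3738 0.0333] w 0.5736 F [ 0.38  0.28 -0.87] q [ 0.76  0.18  2.11 -0.    0.85 -0.84]
tilt deg 0.0
world d [ 0.1065 -0.3018 -0.0303]  tool shift [ 0.0973  0.0303 -0.3048] jaw yaw 1.73
turn 0 [-0.000e+00 -1.827e-01  1.000e-04] shift after turn [ 0.0404  0.0303 -0.3175]
turn 180 [-1.0000e-04  2.9589e+00 -1.0000e-04] shift after turn [-0.0404  0.0303  0.3175]
```

View pics/s8.png

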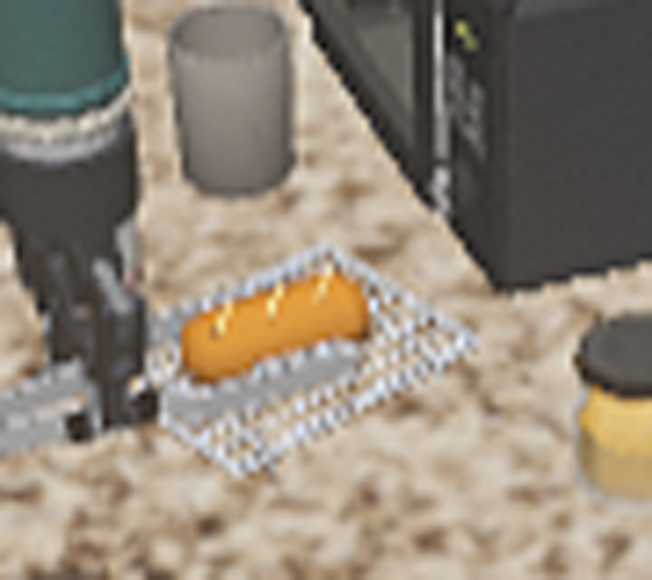

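View pics/s8t.png

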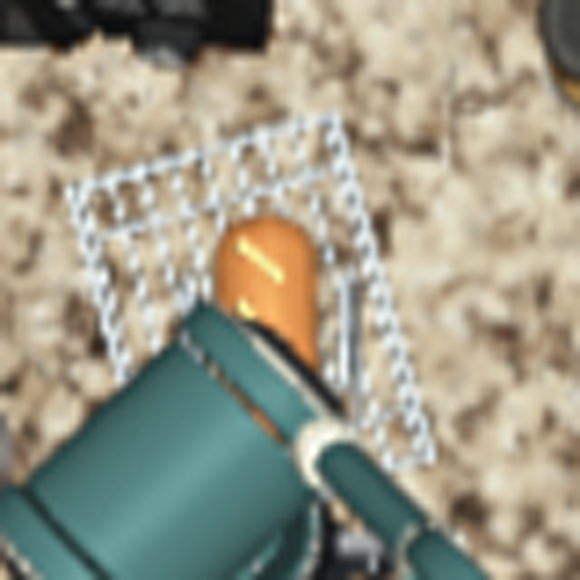

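```bash
python3 -m handwheel '[[0,0,0,0,0,0,0.54],[0,0,0,0,0,0,0.52],[0,0,0,0,0,0,0.5],[0,0,0,0,0,0,0.48],[0,0,0,0,0,0,0.46],[0,0,0,0,0,0,0.45],[0,0,0,0,0,0,0.45],[0,0,0,0,0,0,0.45]]' 35
python3 v.py s9 250 130 340 210 230 150 310 230
```

```text
time: 11.82
tool_pos: [0.355, 0.3738, 0.0334]
tcp_rot: [-1.57, -0.024, 0.023]
wrist_force: [0.6, 0.7, 0.3]
width: 0.487
7.25
7.25
t 11.925 pos [0.355  0.3737 0.0333] w 0.4859 F [-0.5  0.6  0.3] q [ 0.76  0.18  2.11  0.    0.85 -0.84]
tilt deg 0.02
world d [ 0.1065 -0.3017 -0.0303]  tool shift [ 0.0974  0.0303 -0.3048] jaw yaw 1.73
turn 0 [-0.0002 -0.1827  0.0003] shift after turn [ 0.0404  0.0303 -0.3174]
turn 180 [-4.0000e-04  2.9589e+00 -3.0000e-04] shift after turn [-0.0404  0.0303  0.3174]
```

View pics/s9.png

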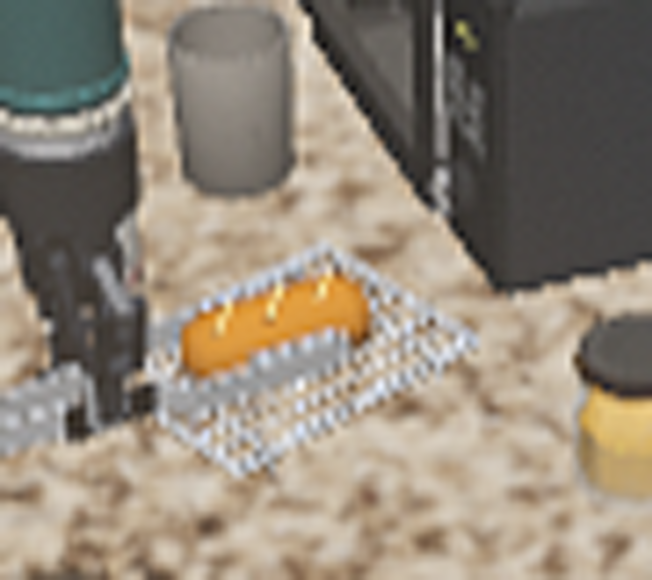

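Closure stopped at 0.486 × 85 ≈ 41 mm, which matches "roll held". Now I'll lift gently.

```bash
python3 -m handwheel '[[0,-0.005,0,0,0,0,0.45],[0,-0.01,0,0,0,0,0.45],[0,-0.015,0,0,0,0,0.45],[0,-0.02,0,0,0,0,0.45],[0,-0.02,0,0,0,0,0.45],[0,-0.015,0,0,0,0,0.45],[0,-0.005,0,0,0,0,0.45],[0,0,0,0,0,0,0.45]]'
python3 v.py s10 250 130 340 210 230 150 310 230
```

```text
time: 12.92
tool_pos: [0.3549, 0.3737, 0.1236]
tcp_rot: [-1.57, -0.024, 0.023]
wrist_force: [0.0, -0.1, -1.4]
width: 0.487
7.25
7.25
t 13.025 pos [0.3543 0.3731 0.1225] w 0.4822 F [ 0.23  0.65 -1.73] q [ 0.76  0.06  2.05  0.    1.03 -0.84]
tilt deg 0.08
world d [ 0.1072 -0.3011 -0.1195]  tool shift [ 0.0982  0.1197 -0.3041] jaw yaw 1.73
turn 0 [ 0.0009 -0.1828 -0.0012] shift after turn [ 0.0411  0.1195 -0.317 ]
turn 180 [1.8000e-03 2.9588e+00 1.3000e-03] shift after turn [-0.0411  0.1195  0.317 ]
```

View pics/s10.png

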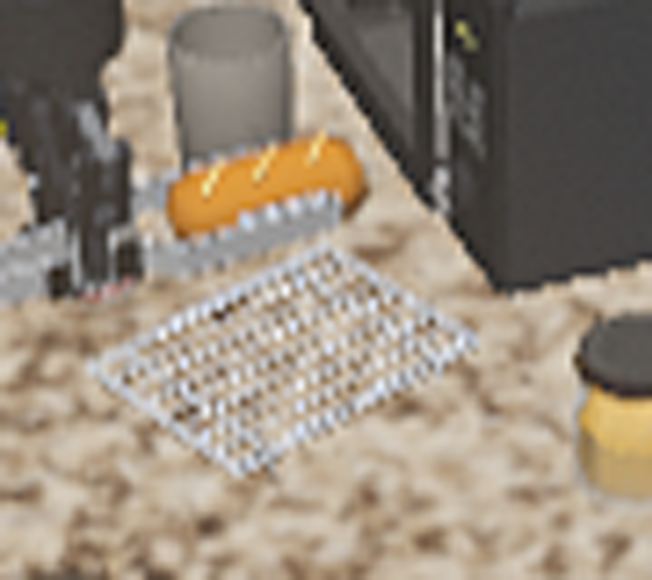

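```bash
python3 -m handwheel '[[0.005,-0.01,-0.02,0,0,0,0.45],[0.005,-0.01,-0.035,0,0,0,0.45],[0.005,-0.01,-0.045,0,0,0,0.45],[0.005,0,-0.045,0,0,0,0.45],[0.005,0,-0.045,0,0,0,0.45],[0.005,0,-0.045,0,0,0,0.45],[0.005,0,-0.045,0,0,0,0.45],[0.005,0,-0.045,0,0,0,0.45]]'
python3 -m handwheel '[[0.005,0,-0.045,0,0.04,0,0.45],[0.005,0,-0.045,0,0.04,0,0.45],[0.005,0,-0.045,0,0.04,0,0.45],[0.01,0,-0.045,0,0.043,0,0.45],[0.01,0,-0.045,0,0,0,0.45],[0.01,0,-0.045,0,0,0,0.45],[0.01,0,-0.035,0,0,0,0.45],[0.005,0,-0.015,0,0,0,0.45]]'
python3 -m handwheel '[[0,0,0,0,0,0,0.45],[0,0,0,0,0,0,0.45]]'
python3 - <<'E'
from g import *
to([.444,-.349,.15],-7.6)
E
python3 v.py s11 300 170 480 330 380 120 520 224
```

```text
time: 14.02
tool_pos: [0.404, 0.0477, 0.1534]
tcp_rot: [-1.571, -0.023, 0.024]
wrist_force: [0.1, -0.5, -0.9]
width: 0.479
time: 15.02
tool_pos: [0.4394, -0.2765, 0.1532]
tcp_rot: [-1.568, 0.107, -0.106]
wrist_force: [-0.3, 0.2, -2.2]
width: 0.484
time: 15.28
tool_pos: [0.4397, -0.2731, 0.1529]
tcp_rot: [-1.567, 0.105, -0.103]
wrist_force: [0.2, 0.3, -1.9]
width: 0.491
t 15.275 pos [ 0.4397 -0.2731  0.1529] w 0.491 F [ 0.21  0.25 -1.91] q [-0.6   0.03  2.02  0.    1.09 -2.04]
tilt deg 0.09
world d [ 0.0043 -0.0759 -0.0029]  tool shift [ 0.0142  0.0029 -0.0747] jaw yaw -7.59
turn 0 [-0.001   0.0003 -0.0011] shift after turn [ 0.0143  0.0029 -0.0747]
turn 180 [-1.8000e-03 -3.1413e+00  1.6000e-03] shift after turn [-0.0143  0.0029  0.0747]
3.625
5.571428571428571
t 15.375 pos [ 0.44   -0.2729  0.1531] w 0.4862 F [ 0.19 -0.86 -1.1 ] q [-0.6   0.03  2.02  0.    1.09 -2.04]
tilt deg 0.05
world d [ 0.0215  0.3449 -0.1501]  tool shift [-0.0239  0.1503  0.3446] jaw yaw -7.53
turn 0 [-0.0007 -0.3444 -0.0005] shift after turn [0.0939 0.1501 0.3326]
turn 180 [ 7.0000e-04  2.7972e+00 -1.0000e-03] shift after turn [-0.0939  0.1501 -0.3326]
```

View pics/s11.png

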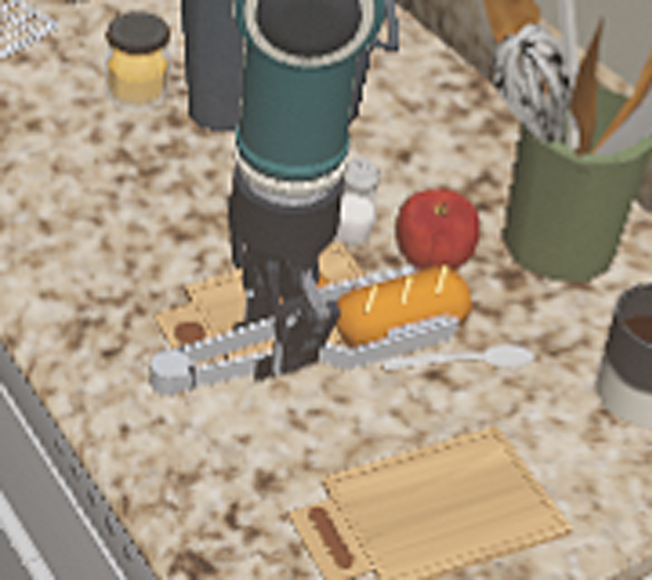

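View pics/s11t.png

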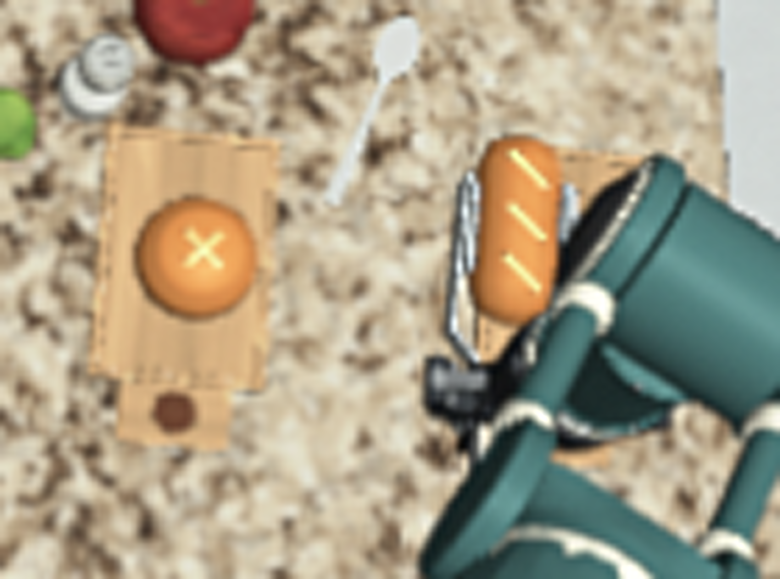

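```bash
python3 - <<'E'
from g import *
s=bot.read_state(); M=R.from_rotvec(s['tcp_rot']).as_matrix(); A=np.c_[M[:,0],M[:,2],-M[:,1]]
for n in ('scene','top'):
    c=cam(n); hsv=cv2.cvtColor(c['image'],cv2.COLOR_RGB2HSV); X=cloud(c).reshape(-1,3)
    org=((hsv[...,0]<25)&(hsv[...,1]>90)&(hsv[...,2]>80)).reshape(-1)
    Q=(X-s['tool_pos'])@A
    k=org&(Q[:,0]>.03)&(Q[:,0]<.2)&(abs(Q[:,1])<.05)&(Q[:,2]>-.03)&(Q[:,2]<.06)
    q=Q[k]; print(n,'roll in tool frame s',np.percentile(q[:,0],[1,99]).round(4),'t',np.percentile(q[:,1],[1,99]).round(4),'z',np.percentile(q[:,2],[1,98]).round(4))
    for lo in np.arange(.05,.17,.015):
        w=q[(q[:,0]>=lo)&(q[:,0]<lo+.015)]
        if len(w): print('  ',round(lo,3),np.percentile(w[:,1],[2,98]).round(4),np.percentile(w[:,2],[2,97]).round(4))
    if n=='scene':
        uv=[(300+x/3.625-.35,170+y/3.625-.35) for x,y in [(327,481),(495,430),(571,526),(375,578)]]
        P=onplane(c,uv,.01)[:,:2]; print(P.round(4).tolist(),P.mean(0),np.linalg.norm(np.diff(P,axis=0),axis=1))
        f=(P[0]+P[3])/2;b=(P[1]+P[2])/2;print('yaw',np.degrees(np.arctan2(*(b-f)[::-1])))
        e=P[1]-P[0]; print('left edge yaw',np.degrees(np.arctan2(e[1],e[0])))
        m=((hsv[...,0]<15)&(hsv[...,2]<130)&(hsv[...,1]>90)).astype(np.uint8); z=np.zeros_like(m); z[300:335,380:400]=m[300:335,380:400]
        v,u=np.nonzero(z); Pm=onplane(c,np.c_[u,v],.01)[:,:2]; print('mark',len(u),Pm.mean(0),cv2.minAreaRect(Pm.astype(np.float32)))
E
python3 v.py s12 370 270 480 340
```

```text
scene roll in tool frame s [0.0554 0.1562] t [-0.024   0.0177] z [-0.0005  0.028 ]
   0.05 [-0.0223  0.0124] [-0.0045  0.022 ]
   0.065 [-0.0243  0.0187] [0.0043 0.0287]
   0.08 [-0.0237  0.0164] [0.0078 0.0273]
   0.095 [-0.0217  0.0165] [0.0103 0.0281]
   0.11 [-0.0225  0.0134] [0.0132 0.027 ]
   0.125 [-0.0229  0.0146] [0.0094 0.0275]
   0.14 [-0.0239  0.0164] [0.0018 0.0264]
   0.155 [-0.0199  0.0117] [0.0017 0.0207]
[[0.4819, -0.3062], [0.6333, -0.3264], [0.6238, -0.4285], [0.4621, -0.398]] [ 0.55029509 -0.36476758] [0.15273613 0.10260056 0.16452652]
yaw -9.21349596722941
left edge yaw -7.605118331045943
mark 15 [ 0.45293638 -0.35261548] ((0.44319114089012146, -0.3479364514350891), (0.05450330674648285, 0.04368280991911888), 67.34485626220703)
top roll in tool frame s [0.056  0.1592] t [-0.0199  0.0235] z [0.0049 0.0322]
   0.05 [-0.0129  0.0188] [0.002  0.0267]
   0.065 [-0.0168  0.0231] [0.0065 0.0324]
   0.08 [-0.0196  0.0217] [0.0101 0.0319]
   0.095 [-0.0196  0.0225] [0.0147 0.0312]
   0.11 [-0.0177  0.0222] [0.0117 0.0317]
   0.125 [-0.0199  0.0224] [0.0088 0.0301]
   0.14 [-0.0185  0.0233] [0.0093 0.0312]
   0.155 [-0.0147  0.0184] [0.0122 0.026 ]
7.090909090909091
t 15.525 pos [ 0.4404 -0.2733  0.1533] w 0.4845 F [-0.26  0.02 -1.89] q [-0.6   0.03  2.02  0.    1.09 -2.04]
tilt deg 0.01
world d [ 0.0211  0.3453 -0.1503]  tool shift [-0.0243  0.1504  0.3451] jaw yaw -7.54
turn 0 [-1.000e-04 -3.445e-01 -0.000e+00] shift after turn [0.0936 0.1503 0.333 ]
turn 180 [ 0.0000e+00  2.7971e+00 -2.0000e-04] shift after turn [-0.0936  0.1503 -0.333 ]
```

View pics/s12.png

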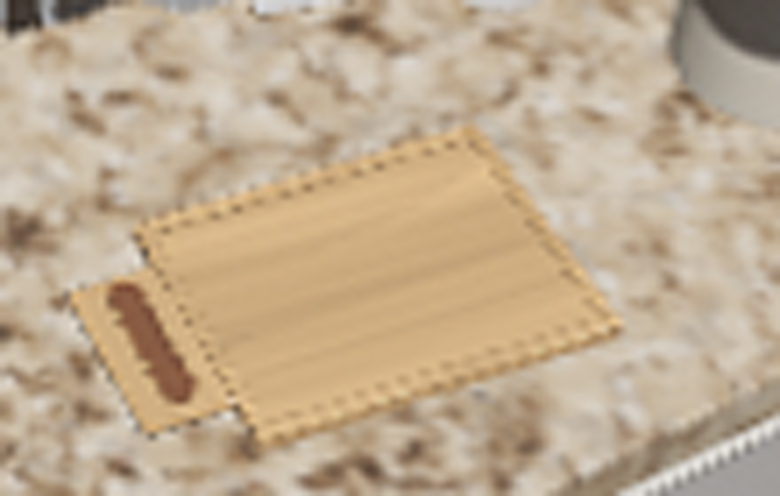

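```bash
python3 -m handwheel '[[0.003,0,-0.014,0,0,0,0.45],[0.004,0,-0.02,0,0,0,0.45],[0.005,0,-0.022,0,0,0,0.45],[0.003,0.02,-0.018,0,0,0,0.45],[0,0.03,0,0,0,0,0.45],[0,0.03,0,0,0,0,0.45],[0,0.015,0,0,0,0,0.45],[0,0,0,0,0,0,0.45]]'
python3 - <<'E'
from g import *
to([.446,-.3485,.0215],-7.6)
E
python3 v.py s13 350 220 490 340 440 130 520 210
```

```text
time: 16.52
tool_pos: [0.4446, -0.3497, 0.0569]
tcp_rot: [-1.567, 0.107, -0.103]
wrist_force: [-0.1, 0.4, -1.5]
width: 0.487
t 16.525 pos [ 0.4446 -0.3497  0.0569] w 0.4866 F [-0.12  0.42 -1.46] q [-0.71  0.23  1.99 -0.    0.92 -2.15]
tilt deg 0.16
world d [ 0.0014  0.0012 -0.0354]  tool shift [0.0014 0.0354 0.0013] jaw yaw -7.65
turn 0 [-0.0015 -0.0009 -0.0024] shift after turn [0.0013 0.0354 0.0014]
turn 180 [ 3.8000e-03  3.1407e+00 -2.3000e-03] shift after turn [-0.0013  0.0354 -0.0014]
4.833333333333333
7.25
t 16.625 pos [ 0.4461 -0.3505  0.0591] w 0.4846 F [-0.02  0.   -1.19] q [-0.71  0.23  1.99 -0.    0.92 -2.15]
tilt deg 0.08
world d [ 0.0154  0.4225 -0.0561]  tool shift [-0.0409  0.0558  0.4209] jaw yaw -7.63
turn 0 [ 0.001  -0.346   0.0011] shift after turn [0.1043 0.0561 0.4097]
turn 180 [-1.5000e-03  2.7956e+00  1.4000e-03] shift after turn [-0.1043  0.0561 -0.4097]
```

View pics/s13.png

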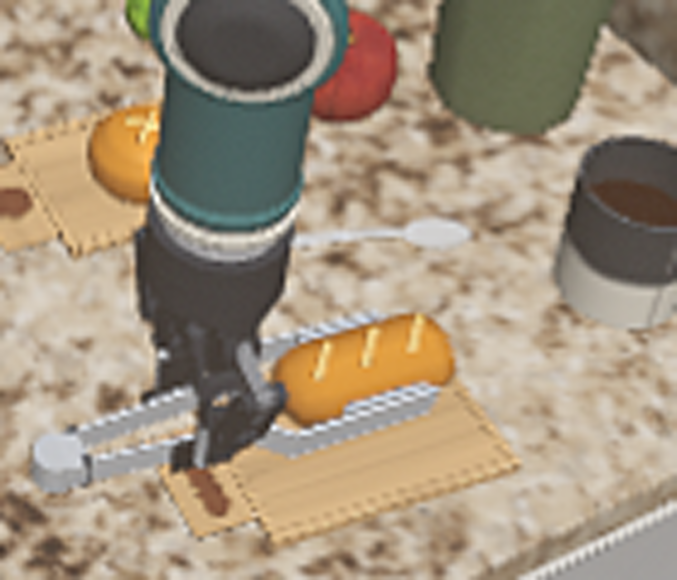

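View pics/s13t.png

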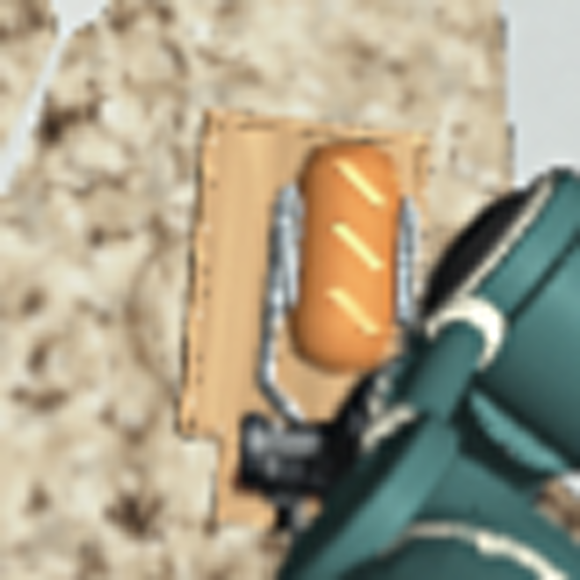

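```bash
python3 -m handwheel '[[0,0.012,0,0,0,0,0.45],[0,0.012,0,0,0,0,0.45],[0,0.007,0,0,0,0,0.45],[0,0.003,0,0,0,0,0.45],[0,0.001,0,0,0,0,0.45],[0,0.001,0,0,0,0,0.45],[0,0,0,0,0,0,0.45]]'
python3 - <<'E'
from g import *
to([.446,-.3485,.0215],-7.6)
E
```

```text
time: 17.5
tool_pos: [0.4457, -0.3497, 0.0226]
tcp_rot: [-1.569, 0.104, -0.105]
wrist_force: [1.3, 0.4, -1.8]
width: 0.487
t 17.5 pos [ 0.4457 -0.3497  0.0226] w 0.4872 F [ 1.28  0.37 -1.8 ] q [-0.71  0.28  2.01  0.    0.85 -2.15]
tilt deg 0.04
world d [ 0.0003  0.0012 -0.0011]  tool shift [0.0001 0.0011 0.0013] jaw yaw -7.61
turn 0 [ 0.0003 -0.0002  0.0007] shift after turn [0.0001 0.0011 0.0013]
turn 180 [-1.0000e-03  3.1414e+00  5.0000e-04] shift after turn [-0.0001  0.0011 -0.0013]
```

Nearly at contact. I'll take 0.5 mm steps and watch the wrist force.

```bash
for i in 1; do python3 -m handwheel '[[0,0.0005,0,0,0,0,0.45],[0,0.0005,0,0,0,0,0.45],[0,0.0005,0,0,0,0,0.45]]'; done
python3 -m handwheel '[[0,0.0005,0,0,0,0,0.45],[0,0.0005,0,0,0,0,0.45],[0,0,0,0,0,0,0.45]]'
python3 v.py s14 370 230 480 330
```

```text
time: 17.88
tool_pos: [0.4457, -0.3497, 0.0211]
tcp_rot: [-1.569, 0.104, -0.105]
wrist_force: [-1.4, 0.0, 1.0]
width: 0.486
time: 18.25
tool_pos: [0.4457, -0.3498, 0.02]
tcp_rot: [-1.569, 0.104, -0.105]
wrist_force: [0.4, -0.5, 1.2]
width: 0.49
5.8
t 18.3 pos [ 0.4457 -0.3498  0.02  ] w 0.4846 F [ 1.   -0.2   0.99] q [-0.71  0.28  2.01  0.    0.85 -2.15]
tilt deg 0.04
world d [ 0.0158  0.4218 -0.017 ]  tool shift [-0.0402  0.0168  0.4201] jaw yaw -7.61
turn 0 [ 0.0004 -0.3457  0.0005] shift after turn [0.1045 0.017  0.4089]
turn 180 [-7.0000e-04  2.7958e+00  6.0000e-04] shift after turn [-0.1045  0.017  -0.4089]
```

View pics/s14.png

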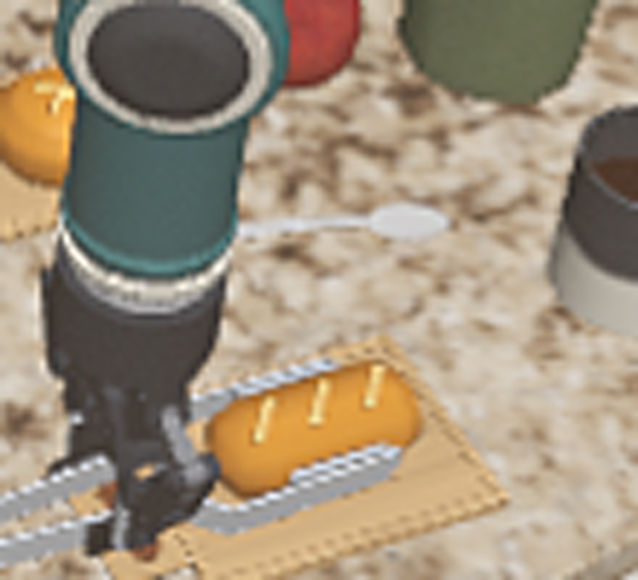

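Contact is made: wrist z went from −1.8 to +1 N. Opening slowly to the light squeeze.

```bash
python3 -m handwheel '[[0,0,0,0,0,0,0.49],[0,0,0,0,0,0,0.5],[0,0,0,0,0,0,0.52],[0,0,0,0,0,0,0.54],[0,0,0,0,0,0,0.56],[0,0,0,0,0,0,0.58],[0,0,0,0,0,0,0.58],[0,0,0,0,0,0,0.58]]'
python3 v.py s15 370 230 480 330 440 130 520 210
```

```text
time: 19.3
tool_pos: [0.4455, -0.3496, 0.0198]
tcp_rot: [-1.568, 0.104, -0.104]
wrist_force: [-0.3, -0.9, -1.4]
width: 0.582
5.8
7.25
t 19.4 pos [ 0.4454 -0.3496  0.0198] w 0.5804 F [-0.38  0.47 -0.62] q [-0.71  0.28  2.01 -0.    0.85 -2.15]
tilt deg 0.0
world d [ 0.0161  0.4216 -0.0168]  tool shift [-0.0399  0.0168  0.42  ] jaw yaw -7.61
turn 0 [-0.     -0.3457 -0.    ] shift after turn [0.1048 0.0168 0.4086]
turn 180 [ 0.      2.7959 -0.    ] shift after turn [-0.1048  0.0168 -0.4086]
```

View pics/s15.png

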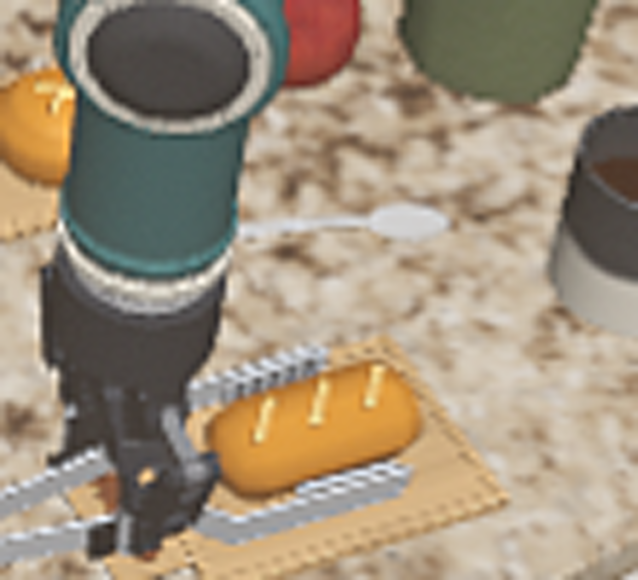

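View pics/s15t.png

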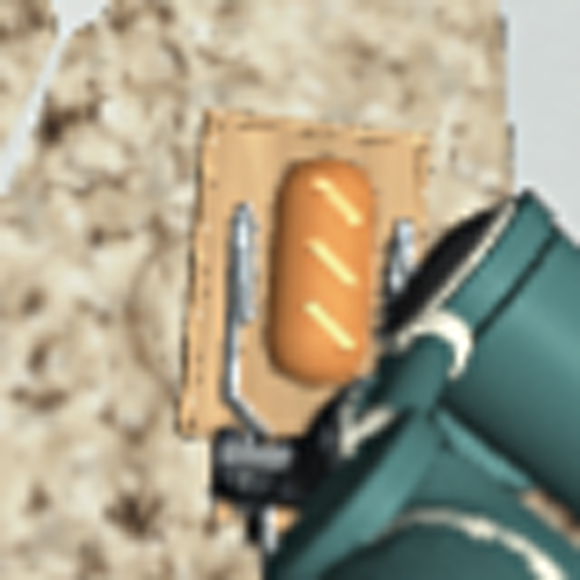

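Roll released, lying flat and central in the oblong tray at top crop (323,272). Lifting straight up.

```bash
python3 -m handwheel '[[0,-0.005,0,0,0,0,0.58],[0,-0.012,0,0,0,0,0.58],[0,-0.018,0,0,0,0,0.58],[0,-0.025,0,0,0,0,0.58],[0,-0.025,0,0,0,0,0.58],[0,-0.025,0,0,0,0,0.58],[0,-0.02,0,0,0,0,0.58],[0,0,0,0,0,0,0.58]]'
python3 - <<'E'
from tg import *
to([.452,.072,.15],10); tongs()
E
python3 v.py s16 340 170 480 330 440 130 520 210
```

```text
time: 20.4
tool_pos: [0.4469, -0.3508, 0.1528]
tcp_rot: [-1.572, 0.101, -0.108]
wrist_force: [0.8, 0.3, -1.8]
width: 0.582
t 20.4 pos [ 0.4469 -0.3508  0.1528] w 0.5815 F [ 0.82  0.29 -1.84] q [-0.71  0.12  1.92 -0.    1.09 -2.15]
tilt deg 0.31
world d [ 0.0051  0.4228 -0.0028]  tool shift [-0.0509  0.0013  0.4197] jaw yaw -7.61
turn 0 [ 0.0037 -0.3073  0.0041] shift after turn [0.0784 0.0028 0.4155]
turn 180 [-0.0059  2.8342  0.0052] shift after turn [-0.0784  0.0028 -0.4155]
n 989 s -0.0968 0.1401
-0.1 83 t [-0.0152  0.0085] z [-0.0021  0.0201]
-0.08 84 t [-0.0157  0.0105] z [-0.0022  0.0201]
-0.06 79 t [-0.0179  0.0119] z [-0.0028  0.0181]
-0.04 86 t [-0.025   0.0185] z [-0.0027  0.0182]
-0.02 169 t [-0.0407  0.0284] z [-0.0014  0.037 ]
0.0 56 t [-0.0413  0.0251] z [-0.0006  0.0364]
0.02 36 t [-0.0356  0.0229] z [-0.0025  0.0179]
0.04 48 t [-0.043  -0.0335] z [-0.0029  0.0177]
0.06 65 t [-0.043   0.0388] z [0.0001 0.0195]
0.08 108 t [-0.0435  0.039 ] z [-0.002   0.0191]
0.1 100 t [-0.0445  0.0393] z [-0.0022  0.0196]
0.12 74 t [-0.0439  0.0382] z [-0.0021  0.0195]
0.14 1 t [0.0372 0.0372] z [0.0092 0.0092]
3.625
7.25
t 20.55 pos [ 0.4448 -0.349   0.1489] w 0.5846 F [ 0.58 -0.8  -2.06] q [-0.71  0.13  1.93 -0.    1.09 -2.15]
tilt deg 0.09
world d [ 0.0167  0.421  -0.1459]  tool shift [-0.039   0.1463  0.4194] jaw yaw -7.61
turn 0 [-0.0011 -0.3457 -0.0012] shift after turn [0.1053 0.1459 0.408 ]
turn 180 [ 1.7000e-03  2.7959e+00 -1.6000e-03] shift after turn [-0.1053  0.1459 -0.408 ]
```

View pics/s16.png

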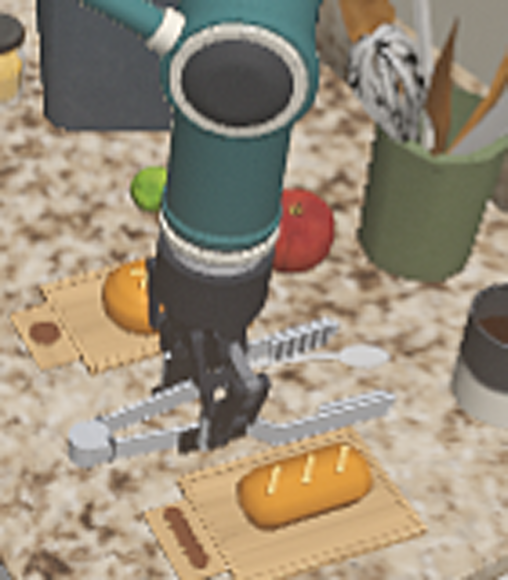

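```bash
python3 -m handwheel '[[-0.0056,0,0.03,0,0,0,0.58],[-0.0056,0,0.045,0,0,0,0.58],[-0.0056,0,0.045,0,0,0,0.58],[-0.0056,0,0.045,0,0,0,0.58],[-0.0056,0,0.045,0,0,0,0.58],[-0.0056,0,0.045,0,0,0,0.58],[-0.0056,0,0.045,0,0,0,0.58],[-0.0056,0,0.045,0,0,0,0.58]]'
python3 -m handwheel '[[-0.0056,0,0.045,0,0,0,0.58],[-0.0056,0,0.027,0,0,0,0.58],[0,0,0,0,-0.11,0,0.58],[0,0.02,0,0,-0.11,0,0.58],[0,0.035,0,0,0,0,0.58],[0,0.035,0,0,0,0,0.58],[0,0.02,0,0,0,0,0.58],[0,0,0,0,0,0,0.58]]'
python3 v.py s17 260 150 400 270
python3 tg.py
```

```text
time: 21.55
tool_pos: [0.4455, -0.0002, 0.1484]
tcp_rot: [-1.568, 0.106, -0.103]
wrist_force: [0.8, -0.6, -0.2]
width: 0.579
time: 22.55
tool_pos: [0.4419, 0.0709, 0.0369]
tcp_rot: [-1.57, -0.063, 0.074]
wrist_force: [0.0, 0.4, -0.9]
width: 0.586
4.833333333333333
t 22.6 pos [0.4435 0.071  0.0383] w 0.5768 F [ 0.09  0.37 -0.42] q [ 0.1   0.05  2.24  0.    0.85 -1.55]
tilt deg 0.23
world d [ 0.018   0.001  -0.0353]  tool shift [ 0.0182  0.0353 -0.0006] jaw yaw 5.0
turn 0 [-0.0002 -0.1257 -0.004 ] shift after turn [ 0.0178  0.0353 -0.0028]
turn 180 [ 6.1000e-03  3.0158e+00 -3.0000e-04] shift after turn [-0.0178  0.0353  0.0028]
n 619 s -0.0988 0.1377
-0.1 56 t [-0.0176  0.006 ] z [-0.0023  0.0177]
-0.08 44 t [-0.0178  0.0101] z [-0.0056  0.0162]
-0.06 51 t [-0.0192  0.0123] z [-0.0048  0.0145]
-0.04 58 t [-0.0265  0.0172] z [-0.0067  0.0154]
-0.02 110 t [-0.0413  0.0319] z [-0.0045  0.0352]
0.0 45 t [-0.0406  0.0257] z [-0.0044  0.0367]
0.02 34 t [-0.0362  0.0256] z [-0.006   0.0124]
0.04 29 t [-0.0473 -0.0024] z [-0.005   0.0148]
0.06 34 t [-0.0458  0.0403] z [-0.0059  0.0157]
0.08 58 t [-0.0445  0.0394] z [-0.005   0.0155]
0.1 60 t [-0.0445  0.0384] z [-0.0046  0.0155]
0.12 40 t [-0.0449  0.0388] z [-0.0034  0.0162]
```

View pics/s17.png

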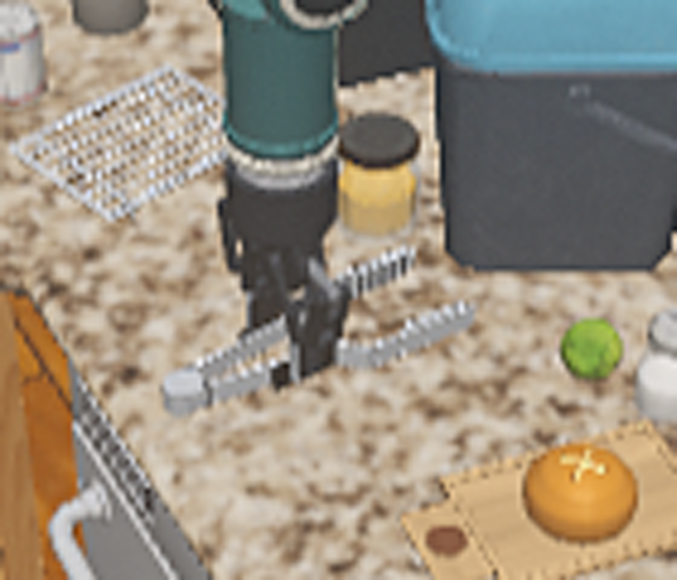

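```bash
python3 -m handwheel '[[0.008,0.008,0,0,0,0,0.58],[0.008,0.01,0,0,0,0,0.58],[0,0.008,0,0,0,0,0.58],[0,0.004,0,0,0,0,0.58],[0,0.002,0,0,0,0,0.58],[0,0,0,0,0,0,0.58]]'
python3 tg.py | head -14; python3 -c "
from g import *
to([.46,.072,.0045],5)"
```

```text
time: 23.4
tool_pos: [0.4608, 0.0726, 0.0076]
tcp_rot: [-1.57, -0.068, 0.069]
wrist_force: [-0.2, -0.3, -1.6]
width: 0.581
n 1691 s -0.1199 0.16
-0.12 136 t [-0.0574  0.0539] z [-0.0135 -0.0058]
-0.1 174 t [-0.0559  0.0572] z [-0.0137  0.0173]
-0.08 129 t [-0.0564  0.0584] z [-0.0131  0.0163]
-0.06 137 t [-0.0595  0.0567] z [-0.0136  0.0126]
-0.04 147 t [-0.0583  0.0575] z [-0.0143  0.0134]
-0.02 179 t [-0.0552  0.0561] z [-0.0127  0.035 ]
0.0 100 t [-0.0593  0.0285] z [-0.0137  0.0288]
0.02 68 t [-0.0584  0.0045] z [-0.0137  0.0118]
0.04 72 t [-0.059   0.0505] z [-0.0134  0.0144]
0.06 95 t [-0.0572  0.0378] z [-0.0133  0.0123]
0.08 133 t [-0.0585  0.036 ] z [-0.013   0.0153]
0.1 117 t [-0.0563  0.0369] z [-0.0139  0.0156]
0.12 109 t [-0.0579  0.0364] z [-0.0138  0.0141]
t 23.45 pos [0.4611 0.0726 0.0078] w 0.5799 F [-0.51  0.15 -2.19] q [ 0.1   0.14  2.23  0.    0.78 -1.56]
tilt deg 0.0
world d [-0.0011 -0.0006 -0.0033]  tool shift [-0.0011  0.0033 -0.0005] jaw yaw 5.0
turn 0 [-0.     -0.0001  0.0001] shift after turn [-0.0011  0.0033 -0.0005]
turn 180 [-1.0000e-04  3.1415e+00 -0.0000e+00] shift after turn [0.0011 0.0033 0.0005]
```

```bash
python3 -m handwheel '[[0,0.001,0,0,0,0,0.58],[0,0.001,0,0,0,0,0.58],[0,0.001,0,0,0,0,0.58],[0,0,0,0,0,0,0.58]]'
python3 -m handwheel '[[0,0.0005,0,0,0,0,0.58],[0,0.0005,0,0,0,0,0.58],[0,0,0,0,0,0,0.58]]'
```

```text
time: 23.95
tool_pos: [0.461, 0.0726, 0.0047]
tcp_rot: [-1.57, -0.068, 0.069]
wrist_force: [-0.2, -0.3, -1.2]
width: 0.579
time: 24.32
tool_pos: [0.4611, 0.0726, 0.004]
tcp_rot: [-1.57, -0.068, 0.069]
wrist_force: [-2.1, -0.1, 2.4]
width: 0.578
```

Worktop contact made. Opening gradually, then up.

```bash
python3 -m handwheel '[[0,0,0,0,0,0,0.6],[0,0,0,0,0,0,0.62],[0,0,0,0,0,0,0.65],[0,0,0,0,0,0,0.7],[0,0,0,0,0,0,0.8],[0,0,0,0,0,0,1],[0,0,0,0,0,0,1],[0,0,0,0,0,0,1]]'
python3 -m handwheel '[[0,-0.01,0,0,0,0,1],[0,-0.02,0,0,0,0,1],[0,-0.04,0,0,0,0,1],[0,-0.04,0,0,0,0,1],[0,-0.04,0,0,0,0,1],[0,-0.03,0,0,0,0,1],[0,0,0,0,0,0,1]]'
python3 v.py s18 250 130 490 310 330 130 520 230
python3 - <<'E'
from m import *
for n in('scene','top'):
    c=cam(n); X=cloud(c).reshape(-1,3); hsv=cv2.cvtColor(c['image'],cv2.COLOR_RGB2HSV)
    org=((hsv[...,0]<25)&(hsv[...,1]>120)&(hsv[...,2]>80)).reshape(-1)
    k=org&(X[:,2]>.028)&(X[:,2]<.07)&(abs(X[:,0]-.55)<.08)&(abs(X[:,1]+.363)<.06)
    q=X[k]; 
    if len(q): print(n,'roll',len(q),cv2.minAreaRect(q[:,:2].astype(np.float32)),np.percentile(q[:,2],98).round(4))
    k=(X[:,2]>.01)&(X[:,2]<.04)&(X[:,0]>.34)&(X[:,0]<.615)&(X[:,1]>.0)&(X[:,1]<.16)
    q=X[k]
    for lo in np.arange(.35,.61,.05):
        w=q[(q[:,0]>=lo)&(q[:,0]<lo+.05)]
        if len(w): print(' tongs',round(lo,2),len(w),np.percentile(w[:,2],[95,99]).round(4))
E
```

```text
time: 25.32
tool_pos: [0.4611, 0.0726, 0.0038]
tcp_rot: [-1.57, -0.068, 0.068]
wrist_force: [-1.1, 0.3, -0.3]
width: 0.999
time: 26.2
tool_pos: [0.4635, 0.0728, 0.1876]
tcp_rot: [-1.569, -0.074, 0.063]
wrist_force: [-0.6, 0.0, 0.7]
width: 1.0
3.2222222222222223
4.105263157894737
t 26.3 pos [0.461  0.0726 0.1839] w 1.0001 F [-0.45 -0.51 -0.24] q [ 0.1  -0.1   2.09 -0.    1.16 -1.56]
tilt deg 0.03
world d [ 0.0005 -0.0006 -0.1809]  tool shift [ 0.0004  0.1809 -0.0006] jaw yaw 5.0
turn 0 [ 0.     -0.1257  0.0006] shift after turn [ 0.0004  0.1809 -0.0007]
turn 180 [-9.0000e-04  3.0159e+00  1.0000e-04] shift after turn [-0.0004  0.1809  0.0007]
scene roll 519 ((0.549389123916626, -0.3673969507217407), (0.045567791908979416, 0.10422827303409576), 82.71184539794922) 0.0514
 tongs 0.35 66 [0.0222 0.0233]
 tongs 0.4 71 [0.0212 0.0219]
 tongs 0.45 78 [0.0227 0.0243]
 tongs 0.5 67 [0.0202 0.0215]
 tongs 0.55 84 [0.0222 0.0235]
 tongs 0.6 1 [0.014 0.014]
top roll 351 ((0.5538844466209412, -0.36260735988616943), (0.04723207652568817, 0.10565326362848282), 82.95146179199219) 0.0559
 tongs 0.35 10 [0.026  0.0288]
 tongs 0.4 30 [0.0282 0.0304]
 tongs 0.45 23 [0.0253 0.0274]
 tongs 0.5 8 [0.0243 0.0251]
 tongs 0.55 23 [0.0243 0.0272]
```

View pics/s18.png

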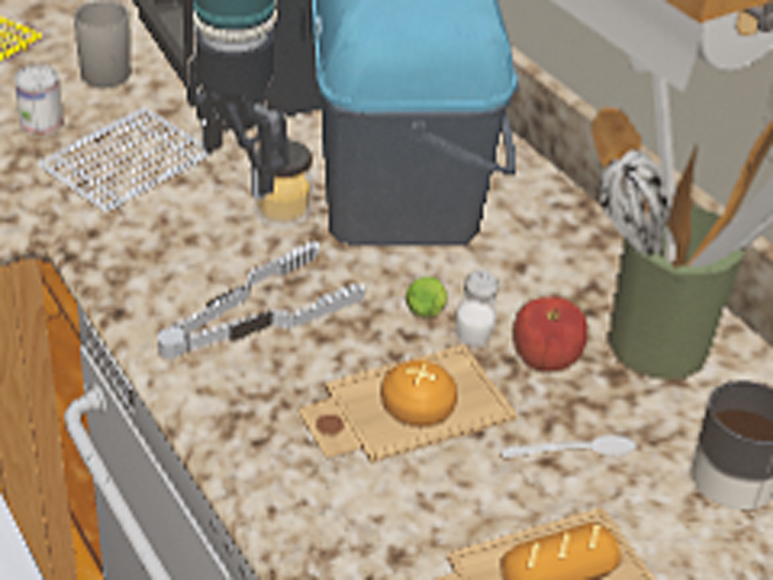

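View pics/s18t.png

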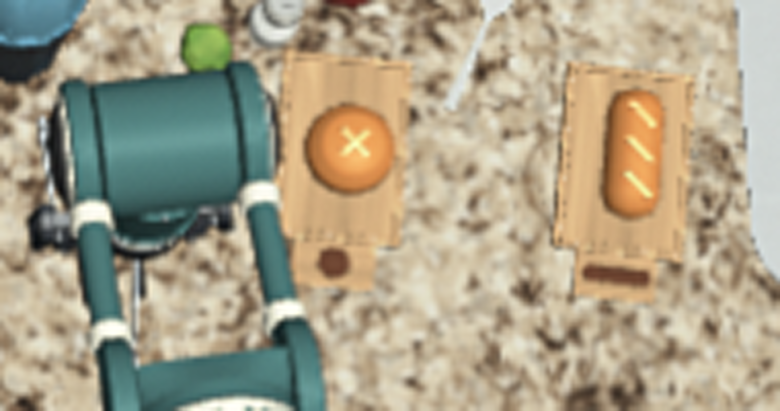

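The roll's centre in the top view is (0.554, −0.363), against a tray centre of (0.554, −0.363), with yaw about −7° on both. The tongs lie level on the worktop, and the bun and bystanders look undisturbed. Handing in.

```bash
python3 -c "
from workcell import workorder
print(workorder.finish_job())"
```

```text
the job is handed in; nothing more can be done
None
```

I picked up the tongs, used them to lift the finger roll off the white rack, and set it down in the oblong-marked (right-hand) tray. After releasing it I laid the tongs flat on the bare worktop close to where they started. The job was handed in at about 26 s of the 61 s allowed; the system gives no verdict.

- **Roll:** in the top view its centre is within about 1 mm of the tray's centre, and it lies within about 1° of the tray's lengthwise axis. Its top is 51–56 mm above the worktop, where about 50 mm is expected for lying flat. The scene camera, whose y readings I found 3–5 mm off against the gripped tongs, puts it about 3 mm from that camera's own tray estimate.
- **Tongs:** their top is at an even 20–23 mm along the whole length in the scene view, so they lie flat. The top camera read 24–29 mm, but with few points, partly hidden by the arm.
- **Contact and bystanders:** the pictures show no gripper contact with the bread. The bun and the visible bystanders look unmoved, though I only checked those by eye. The peeler, left of the rack, was not in the last pictures.

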